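# Make up the jar gift set in the ribbon-tying jig

## Robot

A 6-joint arm with a two-finger parallel gripper is mounted at the origin on a cart in front of the work surface, level with it; the furniture and walls round the work are solid. World frame = base frame: x ahead of the robot, y to its left, z up, the work surface at z = 0. Lengths are in m, angles in rad, forces in N, time in s.
With the tool pointing down it reaches from about 0.4 to 0.825 m from the base axis. Payload 7 kg.
Tool frame: the origin (TCP) lies midway between the tips of the shut fingers; the grasp point (between the pads) lies arm.hold_point_z behind it (arm.hold_point_z is the distance from the TCP to the grasp point, in m); z points along the fingers, y is the line along which they close (so a half turn about z gives the same grasp; the last joint's range is limited). The gripper opens to 88 mm and grips with 3 to 60 N. Pads are 19 mm wide; open, the fingers measure 130 mm over their backs; the gripper's body (78 mm by 193 mm) begins 47 mm behind the grasp point.
Start: joints at [1.611, 0.359, 0.012, 0, -1.224, -0.288], TCP at [0.166, 0.654, 0.227] pointing down, gripper open.
Joint ranges: [-3.07, 3.07], [-1.43, 2.12], [-1.02, 1.25], [-3.03, 1.67], [-3.05, -0], [-3.03, 3.03]. Speed limits (rad/s): [2.39, 2.39, 3.01, 3.14, 3.14, 3.14].

## Interface

Orientations are given as [roll, pitch, yaw] about the fixed x, y, z axes, in that order (R = Rz(yaw) Ry(pitch) Rx(roll)).
In Python, from station import arm gives the robot as it stands.
- The arm moves only by the shell command python3 -m crank 'ROWS' [OPENING] [FORCE]. ROWS is JSON, a list that holds one entry, the list of rows, each a list of 4 numbers: the shift along the tool's x, y, z in units of 25 mm (1.0 is 25 mm), then the turn about the tool's z in units of 5 degrees (1.0 is 5 degrees). A call has 1 to 12 rows; each row is the pose to reach, as a shift and turn from the pose commanded when the call began, along the tool's axes at that moment; what a row does not reach only later rows make up. A row lasts 1/8 s, in which the tool goes at most 62.5 mm and 10.7 degrees, less where a joint would pass 70% of its speed; a pose out of reach is approached as far as the arm can. A call with a gripper value outside its range is refused whole. OPENING is the closure, from 0 (fully open) to 1 (shut), set as the call begins (- or left out, the last holds). The fingers move at their own pace and stop on an object; FORCE is the grip in N (left out, the last holds). Time passes only in rows, so rows that repeat a pose let the fingers close. It gives the time, the measured TCP pose, the force, the opening and the grip force at its end, in the units of the state.
- arm.get_state(): the state, without advancing time (a new reading comes with each control period).
- arm.grab_frame(name): name is "scene" or "top"; returns (picture, depth): 384x512x3 uint8, red, green, blue; 384x512 float32, m along the optical axis (not along the pixel's ray), 0 where there is no reading.
- arm.get_calibration(name): a dict with "mtx" (3x3 intrinsics, pixels), "R" (3x3) and "t" (3): a world point X has camera coordinates R X + t. Camera axes: x right, y down, z forward; pixel columns grow to the right and rows downward; lengths in m; the calibration is good to about 2 mm. A picture is of the moment at which its call begins. get_calibration takes no time and is no camera call.
- arm.job_done(): hands the job in; it is judged then, once.
Trained networks look in the newest picture that a camera, given by its name, has taken for a name from the list of things; names that differ only in an ending like _2 or _b are one class to them, and where a whole thing is asked for, a point or a joint stands for the part that bears it (a point fixed in the world has none). Each returns a list of dicts, best first, with "score" (0 to 1); they miss things now and then, are a little off and sometimes report something else, mostly with a low value. They report only what shows in the picture. A call takes as long as a camera call. They do not tell look-alikes from the thing itself.
- arm.recognise(thing, camera): "extent" ([left, top, width, height] in pixels, round what is visible of it).
- arm.trace(thing, camera): "mask" (384x512 bool, what is visible of it) and "extent" ([left, top, width, height] in pixels, round what is visible of it).
The state is a dict: "t": time; "q": joint angles; "qd": joint speeds; "joint_efforts": joint torques, N m; "eef_pos": TCP position; "ee_rot": TCP orientation; "force": force on the tool from outside, world axes, zero at the start; "moment": the same for the moment, N m; "width": finger opening in m; "gripper_force": force on a finger pad.
Only numpy, scipy, OpenCV 4.12 (cv2) and the standard library are available. Lean on these libraries where they do the work, as an engineer would, in place of code of your own. Each camera call takes 0.05 s, during which the arm holds its last target. There are 200 camera calls.

## Task

Make up the gift set for ribbon-tying: lay every mini jar on its side in a bay of the pale wooden gift board, one jar to a bay, then tap the loaded board by its edges, now from this side and now from that, until it sits square and centred between the brass marks of the jig, to within 5 mm. Then wind the jig's knob clockwise until its clutch slips, so that the yoke holds the board down for the ribbon; do not lift the board and leave the gift box, the spool and the bell where they are.

Things in the scene. Friction and masses are not known exactly. Their poses are not given: they have to be found in the camera images.
- jar_1: small white jar of sweets with a screw cap, a plain cylinder 62 mm across and 78 mm tall with cap, 0.14 kg, standing upright on the counter at the start. Origin at the centre of its base, z axis up through the cap. Some starts have only two of the three jars (None at the start: absent)
- jar_2: small white jar of sweets with a screw cap, a plain cylinder 62 mm across and 78 mm tall with cap, 0.14 kg, standing upright on the counter at the start. Origin at the centre of its base, z axis up through the cap. Some starts have only two of the three jars (None at the start: absent)
- jar_3: small white jar of sweets with a screw cap, a plain cylinder 62 mm across and 78 mm tall with cap, 0.14 kg, standing upright on the counter at the start. Origin at the centre of its base, z axis up through the cap. Some starts have only two of the three jars (None at the start: absent)
- jar_1_mid (a point): the middle of jar_1, 39 mm from its base on its axis
- jar_2_mid (a point): the middle of jar_2, 39 mm from its base on its axis
- jar_3_mid (a point): the middle of jar_3, 39 mm from its base on its axis
- gift_board: loose pale wooden board, 122 mm (x) by 280 mm (y), 18 mm thick, 0.45 kg, too wide to grasp; lies on the jig, off the marks; slides when pushed with 2 to 5 N. Origin at the centre of its underside, z up. On top: three bays side by side at y = +96, 0, -96 mm; a 7 mm wide lip along the front edge (-x) and a 24 mm wide rail along the rear edge (x = 37 to 61 mm), both 8 mm high
- bay_a (a point): bay at the board's +y end: where the middle of a cradled jar lies, 50 mm over the board's underside and 8.5 mm in front (-x) of the board's centre line
- bay_b (a point): the same for the middle bay. A bay is a cradle of two 10 mm dowels along x, 40 mm apart, on which a jar lies with its axis along the board's x, cap to either end; lip and rail leave 91 mm of length for the 78 mm jar, and 34 mm stay free between jars in neighbouring bays
- bay_c (a point): the same for the bay at the board's -y end
- tying_jig: fixed ribbon-tying jig: dark wooden board, x = -105 to +166 mm, y = -170 to 170 mm, top 14 mm over the counter, with a ribbon slot along y, brass marks and, at the rear, a 70 mm tall column (x = 114 to 150, y = -22 to 22 mm) with knob and yoke. Origin on the counter under the middle of the marks; a centred gift board has its x along the jig's x (rail to the rear, +x)
- mark (a point): the middle of the brass corner marks on the top of the jig's board (14 mm over the counter). The marks' inner edges leave 6 mm round a centred gift board. Overhead behind the jig runs a black counter rail, along y at x = 0.77 m of the robot, 0.48 to 0.51 m up, with a post at y = 0.44 m: keep the wrist clear of it
- yoke (a joint): descent of the hold-down yoke, m (0 = raised). It has a cross-bar (118 mm along y, 50 to 62 mm over the counter, at x = 96 to 109 mm of the jig) and two 15 mm wide toes reaching forward to x = 42 mm at y = +48 and -48 mm, between the bays. Raised, their pads hang 6 mm over the board's rail and the board slides freely under them; they touch it at about 0.006
- screw (a joint): turn of the screw and its aluminium collar under the knob, rad; grows clockwise seen from above and lowers the yoke 2 mm per rad. It stays where it is left
- clutch (a joint): slip of the black knob on the collar, rad, 0 at the start; stays near 0 while the screw turns with the knob, and grows once the yoke is tight (about 25 N) and the knob, turned on clockwise, slips (0.11 N m). Turned back, the knob takes the screw with it again. Slipping does no harm
- knob (a point): middle of the black ribbed knob on the column: 37 mm across, 28 mm tall, upright axis, 96 mm over the counter (knob from 80 to 109 mm), 132 mm behind (+x of) the jig's origin. It turns without rising or sinking; grasp it across from above, and take it anew for every turn
- gift_box: bystander: small dark gift box with ribbon, 69 x 89 x 57 mm
- spool: bystander: ribbon spool, 60 mm across, 30 mm tall, lying flat
- bell: bystander: counter bell, 84 mm across, 63 mm tall
Not all that is in view belongs to the job. Leave any orange or red look-alike of the jar_1 alone.

How it is judged:
On the way, in this order (a step that is already met when the one before it is completed fails the run):
1. every jar lies on its side in a bay and the loaded board sits square and centred on the marks, at rest and free of the fingers (angle between the z axis of each of jar_1, jar_2, jar_3 and the x axis of gift_board, either way round below 0.15 rad and (distance between jar_1_mid and bay_a below 0.012 m or distance between jar_1_mid and bay_b below 0.012 m or distance between jar_1_mid and bay_c below 0.012 m) and (distance between jar_2_mid and bay_a below 0.012 m or distance between jar_2_mid and bay_b below 0.012 m or distance between jar_2_mid and bay_c below 0.012 m) and (distance between jar_3_mid and bay_a below 0.012 m or distance between jar_3_mid and bay_b below 0.012 m or distance between jar_3_mid and bay_c below 0.012 m) and horizontal distance between gift_board and mark below 0.005 m and angle between the x axis of gift_board and the x axis of tying_jig, either way round below 0.05 rad and angle between gift_board's own z axis and vertical below 0.04 rad and linear speed of gift_board below 0.02 m/s and contact force between the fingers and gift_board below 0.1 N), for 0.2 s.
2. the knob has been wound until its clutch slipped, with the yoke tight on the board (value of joint clutch above 0.12 rad and contact force between yoke and gift_board above 6 N), for 0.1 s.
At the end, for the whole second after the job is handed in: Every jar lies on its side in a bay of its own (middle within 12 mm of the bay's point, axis along the board's x within 8 degrees); the board lies flat, within 5 mm of the middle of the marks and square to the jig within 0.05 rad, at rest; the yoke presses on it with over 6 N (angle between the z axis of each of jar_1, jar_2, jar_3 and the x axis of gift_board, either way round below 0.15 rad and (distance between jar_1_mid and bay_a below 0.012 m or distance between jar_1_mid and bay_b below 0.012 m or distance between jar_1_mid and bay_c below 0.012 m) and (distance between jar_2_mid and bay_a below 0.012 m or distance between jar_2_mid and bay_b below 0.012 m or distance between jar_2_mid and bay_c below 0.012 m) and (distance between jar_3_mid and bay_a below 0.012 m or distance between jar_3_mid and bay_b below 0.012 m or distance between jar_3_mid and bay_c below 0.012 m) and horizontal distance between gift_board and mark below 0.005 m and angle between the x axis of gift_board and the x axis of tying_jig, either way round below 0.05 rad and angle between gift_board's own z axis and vertical below 0.04 rad and linear speed of gift_board below 0.02 m/s and contact force between yoke and gift_board above 6 N); the robot touches nothing.
It fails at once if the small gift box moved by more than 30 mm (distance of gift_box from where it was at the start of the episode above 0.03 m).
It fails at once if the ribbon spool moved by more than 30 mm (distance of spool from where it was at the start of the episode above 0.03 m).
It fails at once if the service bell moved by more than 30 mm (distance of bell from where it was at the start of the episode above 0.03 m).
It fails at once if the gift board lifted off the jig or tipped up (height (world z) of gift_board above 0.04 m or angle between gift_board's own z axis and vertical above 0.25 rad).
Of jar_1, jar_2, jar_3 only 2 to 3 are there at a start; the rules pass over those that are not, and their reading is None.
At some moment in a run one of gift_board may be knocked a few centimetres aside while the robot is not near it.
It also fails if it takes over 210 s, if anything falls off the work surface, if the arm or the gripper's body presses on something with over 40 N, if the wrist force passes 120 N, or if a joint passes its speed limit or range.

## Working session

There is one attempt and no reset: what is moved stays moved. The work goes in short steps, Python scripts to look and compute and a shell command to move; the robot and the scene stay as the last step left them, time stands still between calls to the robot, and variables do not carry over. Pictures are saved under pics/ and viewed, at most 14 in all, crops included, and the job is handed in when it is done.

```bash
ls; mkdir -p pics
cat > h.py <<'E'
import numpy as np, cv2, json
from station import arm
def cloud(n):
    p,d=arm.grab_frame(n); c=arm.get_calibration(n); K=np.array(c['mtx']);R=np.array(c['R']);t=np.array(c['t'])
    v,u=np.mgrid[:384,:512]; X=np.stack([(u-K[0,2])/K[0,0]*d,(v-K[1,2])/K[1,1]*d,d],-1)
    W=(X-t)@R; W[d==0]=np.nan
    return p,d,W
def proj(n,P):
    c=arm.get_calibration(n); X=np.array(c['R'])@np.array(P)+np.array(c['t']); x=np.array(c['mtx'])@X; return x[:2]/x[2]
def save(n,p,s=1.5): cv2.imwrite('pics/'+n,cv2.resize(p[:,:,::-1],None,fx=s,fy=s,interpolation=cv2.INTER_CUBIC))
E
python3 - <<'E'
from h import *
print(arm.hold_point_z, arm.get_state())
for n in('scene','top'):
    p,d,W=cloud(n); save(n+'0.png',p); np.savez('/tmp/'+n,p=p,d=d,W=W); c=arm.get_calibration(n); print(n,np.round(-np.array(c['R']).T@np.array(c['t']),3),c['mtx'],np.round(c['R'],2))
    for th in('jar_1','gift_board','tying_jig','knob','gift_box','spool','bell'):
        for r in arm.trace(th,n)[:5]:
            m=r['mask']; w=W[m]; print(th,round(r['score'],2),r['extent'],np.round(np.nanmedian(w,0),3),np.round(np.nanmin(w,0),3),np.round(np.nanmax(w,0),3),p[m].mean(0).round())
E
```

```text
pics
0.0188 {'t': 0.0, 'q': array([ 1.61109698e+00,  3.59386593e-01,  1.10744857e-02, -3.16839610e-04,
       -1.22408141e+00, -2.88121864e-01]), 'qd': array([ 0.00031587,  0.00035869, -0.00018153,  0.00017574,  0.00020974,
       -0.0021028 ]), 'joint_efforts': array([ 1.57304448e-04, -5.82718956e+01,  2.93048841e+01,  6.99746355e+00,
        6.73916191e-03, -1.53012897e-04]), 'eef_pos': array([0.16547555, 0.65391704, 0.22563567]), 'ee_rot': array([ 3.13997666e+00, -1.68312008e-04, -2.47928974e-01]), 'force': array([ 0.15061211,  0.55252496, -0.20155037]), 'moment': array([ 0.02379573,  0.0136599 , -0.05196049]), 'gripper_force': 0.0, 'width': 0.08782494530584496}
scene [-0.245 -1.18   0.891] [[442.075103     0.         258.06157681]
 [  0.         442.075103   190.98425176]
 [  0.           0.           1.        ]] [[ 0.83 -0.56  0.03]
 [-0.27 -0.45 -0.85]
 [ 0.48  0.7  -0.52]]
jar_1 0.87 [185.6, 142.8, 14.8, 26.6] [0.458 0.309 0.052] [0.434 0.292 0.002] [0.494 0.355 0.084] [169. 160. 146.]
jar_1 0.57 [293.5, 238.0, 21.8, 32.6] [ 0.445 -0.429  0.056] [ 0.425 -0.447 -0.004] [ 0.552
[... 2338 characters left out ...]
1, 94.8, 73.7] [ 0.569 -0.011  0.015] [ 0.374 -0.18  -0.003] [0.662 0.173 0.119] [146.  82.  46.]
gift_box 0.78 [137.3, 151.3, 27.8, 23.2] [0.648 0.302 0.045] [0.6   0.253 0.002] [0.698 0.354 0.06 ] [112. 100.  74.]
gift_box 0.66 [131.0, 201.7, 23.4, 19.1] [0.463 0.323 0.077] [ 0.436  0.299 -0.006] [0.506 0.385 0.086] [215. 211. 203.]
spool 0.54 [285.6, 153.9, 19.9, 13.9] [ 0.643 -0.233  0.031] [ 0.616 -0.262 -0.005] [ 0.684 -0.204  0.04 ] [234. 190. 115.]
bell 0.59 [347.5, 234.4, 26.7, 23.1] [ 0.312 -0.452  0.038] [ 0.271 -0.504 -0.007] [ 0.356 -0.417  0.066] [199. 183. 163.]
bell 0.19 [193.4, 185.9, 80.6, 38.0] [0.471 0.004 0.035] [ 0.399 -0.141  0.005] [0.551 0.146 0.065] [241. 225. 136.]
```

Run:
```python
from h import *
p=np.load('/tmp/top.npz')['p']; save('topcrop.png',p[130:270,110:400],2.75)
```

```text
(no output)
```

View pics/scene0.png

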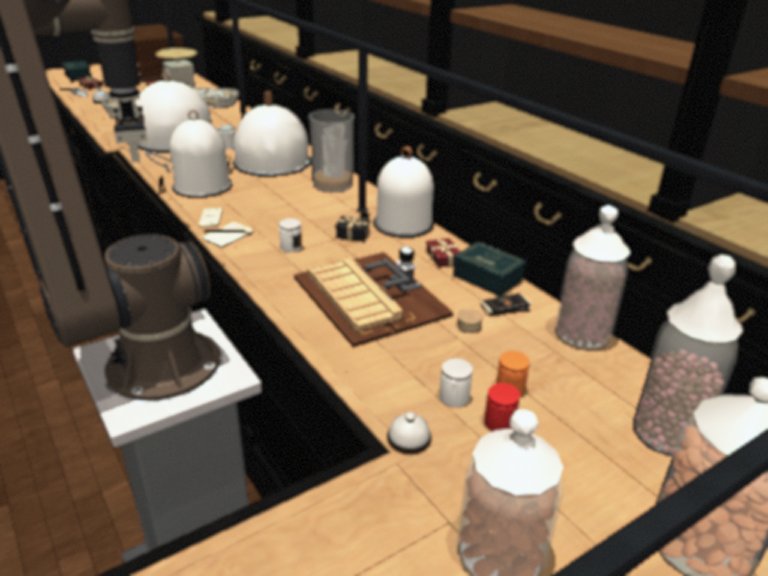

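View pics/topcrop.png

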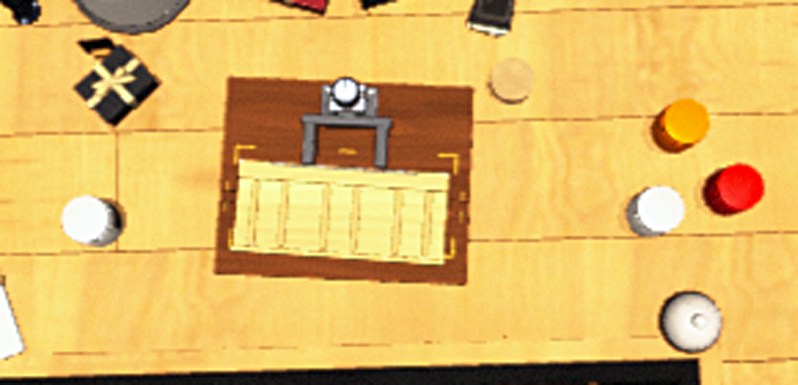

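Left white jar is at crop (90,220) and the right one at crop (657,210). Two white jars match the description. The orange (683,125) and red (735,190) ones are look-alikes, so I leave them. The board sits slightly forward of the marks and rotated.

```bash
cat >> h.py <<'E'
from scipy.optimize import least_squares
from scipy.ndimage import map_coordinates
def fitrect(p,init,edges,cam='top',span=.014,hx=None):
    """edges: list of (p0,p1,normal,z,sign) in local xy; sign=+1 if brighter inside"""
    g=cv2.GaussianBlur(p[:,:,1].astype(float)+p[:,:,0],(0,0),.7); pose=np.array(init,float); s=np.linspace(-span,span,57)
    for it in range(6):
        c,sn=np.cos(pose[2]),np.sin(pose[2]); R=np.array([[c,-sn],[sn,c]]); obs=[]
        for a,b,n,z,sg in edges:
            for k in np.linspace(0.03,.97,40):
                q=np.array(a)*(1-k)+np.array(b)*k; w=[R@(q+np.array(n)*x)+pose[:2] for x in s]
                uv=np.array([proj(cam,[x[0],x[1],z]) for x in w]); v=map_coordinates(g,[uv[:,1],uv[:,0]],order=1)
                d=-sg*np.gradient(v); i=d.argmax()
                if d[i]<3 or i in(0,len(s)-1): continue
                wt=np.clip(d[max(0,i-8):i+9],0,None); off=(wt*s[max(0,i-8):i+9]).sum()/wt.sum()
                obs.append((q,np.array(n),R@(q+np.array(n)*off)+pose[:2]))
        def f(x):
            c,sn=np.cos(x[2]),np.sin(x[2]); R=np.array([[c,-sn],[sn,c]])
            return [ (R@n)@(w-x[:2])-n@q for q,n,w in obs]
        r=least_squares(f,pose,loss='soft_l1',f_scale=.001); pose=r.x
    return pose,np.median(np.abs(f(pose))),len(obs)
BE=[((-.061,-.14),(-.061,.14),(-1,0),.014,1),((.061,-.14),(.061,.14),(1,0),.040,1),((-.061,.14),(.03,.14),(0,1),.032,1),((-.061,-.14),(.03,-.14),(0,-1),.032,1)]
JE=[((.166,-.17),(.166,.17),(1,0),.014,-1),((-.105,.17),(.166,.17),(0,1),.014,-1),((-.105,-.17),(.166,-.17),(0,-1),.014,-1),((-.105,-.17),(-.105,.17),(-1,0),.0,-1)]
def draw(p,items,cam='top'):
    o=cv2.resize(p,None,fx=4,fy=4,interpolation=cv2.INTER_CUBIC)
    for pose,E in items:
        c,sn=np.cos(pose[2]),np.sin(pose[2]); R=np.array([[c,-sn],[sn,c]])
        for a,b,n,z,sg in E:
            q=[tuple(int(round(v)) for v in (proj(cam,[*(R@np.array(e)+pose[:2]),z])*4+1.5)) for e in(a,b)]; cv2.line(o,q[0],q[1],(0,0,255),1)
    return o
E
python3 - <<'E'
from h import *
D=np.load('/tmp/top.npz');p,W=D['p'],D['W']
for nm,(x,y) in dict(L=(.463,.321),R=(.456,-.408)).items():
    s=np.nanmax(W[:,:,2]); m=(np.abs(W[:,:,2]-.078)<.006)&(np.hypot(W[:,:,0]-x,W[:,:,1]-y)<.05); w=W[m]; print(nm,m.sum(),w.mean(0),w.min(0),w.max(0))
    (cx,cy),r=cv2.minEnclosingCircle(w[:,:2].astype(np.float32)); print(cx,cy,r)
D2=np.load('/tmp/scene.npz');W2=D2['W']
for x,y in((.463,.321),(.456,-.408)):
    m=(np.abs(W2[:,:,2]-.078)<.005)&(np.hypot(W2[:,:,0]-x,W2[:,:,1]-y)<.05); w=W2[m]; print('scene',m.sum(),w.mean(0)); print(cv2.minEnclosingCircle(w[:,:2].astype(np.float32)))
j=fitrect(p,[.50,-.005,0],JE); print('jig',j)
b=fitrect(p,[.47,.003,-.03],BE); print('board',b)
m=(W[:,:,2]>.1)&(np.hypot(W[:,:,0]-.62,W[:,:,1])<.05); print('knob',m.sum(),W[m].mean(0))
c,s=np.cos(j[0][2]),np.sin(j[0][2]); d=b[0][:2]-j[0][:2]; print('rel',c*d[0]+s*d[1],-s*d[0]+c*d[1],b[0][2]-j[0][2])
o=draw(p,[(j[0],JE),(b[0],BE)]); save('fit.png',o[560:980,720:1160],1.35)
E
```

```text
L 219 [0.4661338  0.32926391 0.07837689] [0.43794564 0.29930545 0.07209312] [0.49580558 0.35942114 0.08393786]
0.46686986088752747 0.3296789824962616 0.030485136434435844
R 210 [ 0.45770397 -0.41365287  0.07830728] [ 0.43104883 -0.44331672  0.07200933] [ 0.48572334 -0.38613008  0.08393566]
0.4579399526119232 -0.41329425573349 0.030509265139698982
scene 87 [0.46472452 0.32611537 0.07857718]
((0.4661408066749573, 0.32785487174987793), 0.0318603552877903)
scene 224 [ 0.45602794 -0.41649449  0.07861208]
((0.4586043655872345, -0.4136086106300354), 0.032855939120054245)Traceback (most recent call last):
  File "<stdin>", line 9, in <module>
  File "h.py", line 21, in fitrect
    uv=np.array([proj(cam,[x[0],x[1],z]) for x in w]); v=map_coordinates(g,[uv[:,1],uv[:,0]],order=1)
                 ~~~~^^^^^^^^^^^^^^^^^^^
  File "h.py", line 9, in proj
    c=arm.get_calibration(n); X=np.array(c['R'])@np.array(P)+np.array(c['t']); x=np.array(c['mtx'])@X; return x[:2]/x[2]
ValueError: time passes only in moves, steps and waits
```

```bash
python3 - <<'E'
s=open('h.py').read()
s=s.replace("def proj(n,P):\n    c=arm.get_calibration(n);","_c={}\ndef cal(n):\n    if n not in _c: _c[n]=arm.get_calibration(n)\n    return _c[n]\ndef proj(n,P):\n    c=cal(n);").replace("c=arm.get_calibration(n); K","c=cal(n); K")
s+='''
def measure(name,binit=None,jig=None,BE=BE):
    p,d,W=cloud('top'); np.savez('/tmp/top',p=p,d=d,W=W)
    return analyse(p,W,name,binit,jig,BE)
def analyse(p,W,name,binit,jig,BE):
    j=(jig,0,0) if jig is not None else fitrect(p,[.50,-.005,0],JE); print('jig',j)
    b=fitrect(p,binit if binit is not None else [.47,.003,-.03],BE,span=.011); print('board',b)
    c,s=np.cos(j[0][2]),np.sin(j[0][2]); d=b[0][:2]-j[0][:2]; print('rel',c*d[0]+s*d[1],-s*d[0]+c*d[1],b[0][2]-j[0][2])
    o=draw(p,[(j[0],JE),(b[0],BE)]); u,v=(proj('top',[.5,0,.02])*4).astype(int); save(name,o[v-210:v+210,u-220:u+220],1.35)
'''
open('h.py','w').write(s)
E
python3 - <<'E'
from h import *
D=np.load('/tmp/top.npz');p,W=D['p'],D['W']
analyse(p,W,'fit.png',None,None,BE)
m=(W[:,:,2]>.1)&(np.hypot(W[:,:,0]-.62,W[:,:,1])<.05); print('knob',m.sum(),W[m].mean(0))
print(proj('top',[.5,0,.014]))
E
```

```text
jig (array([ 0.48708617, -0.00231725, -0.07392093]), np.float64(0.000657729871682583), 160)
board (array([ 0.47100434,  0.001845  , -0.09771826]), np.float64(0.0011095422777329424), 160)
rel -0.016345305866658357 0.002963173596581559 -0.023797333490045397
knob 92 [ 0.61750765 -0.01123752  0.10871991]
[234.04170779 199.41906527]
```

View pics/fit.png

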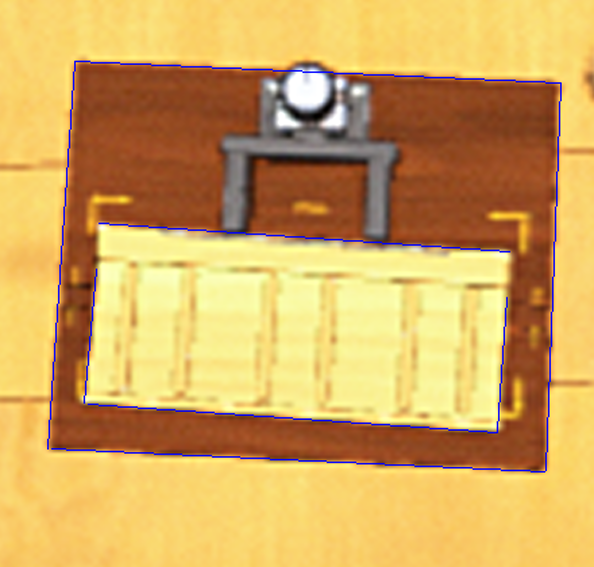

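The fit overlay matches. The jig is at (0.487, −0.002) with yaw −0.074. The board is 16 mm too far forward, 3 mm to +y, and 1.4° off square. The tool can't tilt, so I'll tip each jar in a light grip against the jig's 14 mm edge. First I go to the left jar.

```bash
cat > to.py <<'E'
import sys,numpy as np
from station import arm
s=arm.get_state(); p=s['eef_pos']; y=s['ee_rot'][2]
T=[float(v) for v in sys.argv[1:5]]
d=np.array(T[:3])-p; c,n=np.cos(y),np.sin(y)
dy=(T[3]-y+np.pi)%(2*np.pi)-np.pi
print('rows', np.round([(c*d[0]+n*d[1])/.025,(n*d[0]-c*d[1])/.025,-d[2]/.025,-np.degrees(dy)/5],2),'pos',p.round(4),'yaw',round(y,3),'q',s['q'].round(2),'t',s['t'],'w',round(s['width'],4),'gf',s['gripper_force'],'F',s['force'].round(1))
E
python3 to.py .4665 .3285 .13 -1.645
```

```text
rows [14.87  9.68  3.86 16.01] pos [0.1656 0.6543 0.2266] yaw -0.248 q [ 1.61  0.36  0.01  0.   -1.22 -0.29] t 0.8 w 0.0879 gf 0.0 F [-0.3 -1.   0.8]
```

```bash
python3 -m crank '[[[5,3.2,0,5],[10,6.4,1,10],[14.87,9.68,2,16],[14.87,9.68,3.8,16],[14.87,9.68,3.8,16],[14.87,9.68,3.8,16],[14.87,9.68,3.8,16],[14.87,9.68,3.8,16],[14.87,9.68,3.8,16],[14.87,9.68,3.8,16],[14.87,9.68,3.8,16],[14.87,9.68,3.8,16]]]' 0 8; python3 to.py .4665 .3285 .052 -1.645
```

```text
t: 2.3
eef_pos: [0.4662, 0.3294, 0.1319]
ee_rot: [-3.141, 0.001, -1.642]
force: [0.4, -0.1, -1.0]
width: 0.0875
gripper_force: 0.0
rows [ 0.03 -0.01  3.2   0.03] pos [0.4662 0.3294 0.1319] yaw -1.642 q [ 0.96  0.27 -0.35 -0.   -0.95 -1.03] t 2.3 w 0.0875 gf 0.0 F [ 0.4 -0.1 -1. ]
```

```bash
python3 -m crank '[[[0,0,1.6,0],[0,0,3.2,0],[0,0,3.2,0],[0,0,3.2,0]]]' 0 8;python3 -m crank '[[[0,0,0,0],[0,0,0,0],[0,0,0,0],[0,0,0,0],[0,0,0,0],[0,0,0,0],[0,0,0,0],[0,0,0,0]]]' 1 8;  python3 to.py .4697 .24 .059 -1.645
```

```text
t: 2.8
eef_pos: [0.4671, 0.3295, 0.0529]
ee_rot: [-3.141, 0.001, -1.643]
force: [-0.8, 0.7, 0.7]
width: 0.0874
gripper_force: 0.0
t: 3.8
eef_pos: [0.4668, 0.3288, 0.0522]
ee_rot: [-3.141, 0.0, -1.644]
force: [-1.5, -0.9, 6.1]
width: 0.0619
gripper_force: 8.0
rows [ 3.53 -0.37 -0.27  0.01] pos [0.4668 0.3288 0.0522] yaw -1.644 q [ 0.96  0.36 -0.43  0.   -0.77 -1.03] t 3.8 w 0.0619 gf 8.000783398747444 F [-1.5 -0.9  6.1]
```

```bash
python3 -m crank '[[[0,0,-0.25,0],[1.7,0,-0.25,0],[3.4,0,-0.25,0],[4.8,0,-0.25,0],[5.1,0,-0.25,0],[5.5,0,-0.35,0],[5.9,0,-0.45,0],[6.2,0,-0.5,0],[6.55,0,-0.52,0],[6.85,0,-0.5,0],[6.85,0,-0.5,0]]]' 1 8
python3 - <<'E'
from h import *
p,d,W=cloud('scene'); save('tip1.png',p[120:270,150:350],3.8); print(arm.get_state()['width'],arm.get_state()['force'])
E
```

```text
t: 5.18
eef_pos: [0.4538, 0.157, 0.0639]
ee_rot: [3.141, -0.001, -1.645]
force: [0.7, 1.7, 0.6]
width: 0.062
gripper_force: 8.0
0.06166222439408987 [-0.72089724 -0.16350898 -0.79046027]
```

View pics/tip1.png

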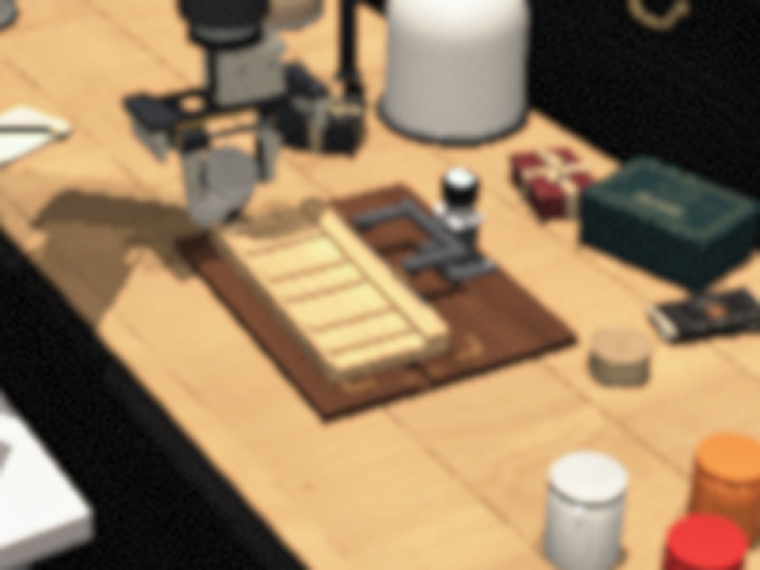

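The jar's cap now faces the camera at about (225,175), so it is tilted in the pads as planned. Next: hold firmly, back off, then pivot it down onto the counter.

```bash
python3 -m crank '[[[0,0,0,0],[0,0,-0.5,0],[-1.5,0,-0.5,0],[-3,0,-0.5,0],[-4.5,0,-0.4,0],[-4.5,0,0,0],[-4.5,0,0,0]]]' 1 30; python3 -m crank '[[[0,0,0.27,0],[0.3,0,0.36,0],[0.62,0,0.48,0],[0.85,0,0.58,0],[1.06,0,0.72,0],[1.25,0,0.86,0],[1.44,0,1.04,0],[1.6,0,1.22,0],[1.77,0,1.42,0],[1.9,0,1.62,0],[2.02,0,1.88,0],[2.02,0,1.88,0]]]' 1 6;  python3 - <<'E'
from h import *
p,d,W=cloud('scene'); save('tip2.png',p[120:270,150:350],3.8); print(arm.get_state()['width'],arm.get_state()['force'])
E
```

```text
t: 6.1
eef_pos: [0.4614, 0.2691, 0.0634]
ee_rot: [3.14, -0.002, -1.644]
force: [-0.5, -1.4, -2.2]
width: 0.0611
gripper_force: 30.0
t: 7.6
eef_pos: [0.4583, 0.2193, 0.0164]
ee_rot: [3.141, -0.001, -1.644]
force: [-0.9, -0.4, -0.3]
width: 0.0618
gripper_force: 6.0
0.06139429294508811 [ 0.04165707 -0.20924853 -0.58528945]
```

View pics/tip2.png

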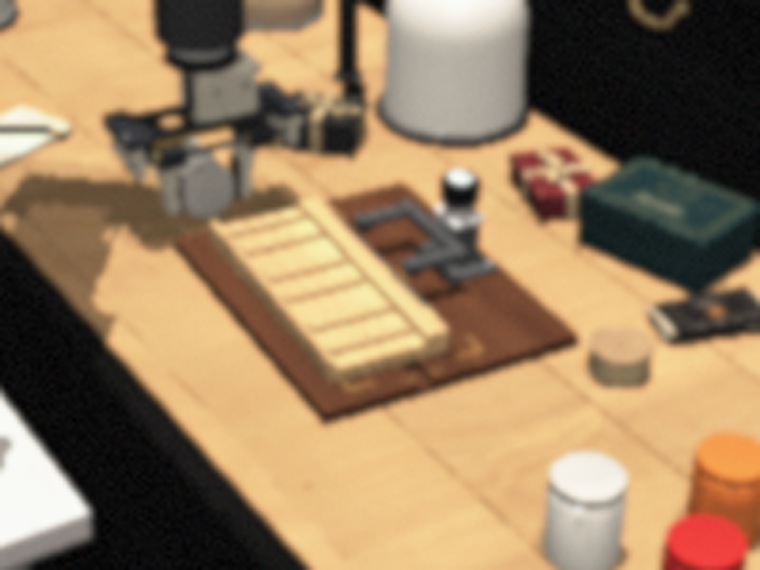

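The jar now lies flat with its cap facing −y. I'll regrip it at the middle and look from above.

```bash
python3 -m crank '[[[0,0,0,0],[0,0,0,0],[0,0,0,0],[-0.5,0,0.1,0],[-1.04,0,0.15,0],[-1.04,0,0.15,0]]]' 0.2 8; python3 -m crank '[[[0,0,0,0],[0,0,0,0],[0,0,0,0],[0,0,0,0],[0,0,0,0]]]' 1 25; python3 -m crank '[[[0,0,-2,0],[0,0,-4,0],[0,0,-4,0],[0,0,-4,0]]]'
python3 - <<'E'
from h import *
p,d,W=cloud('scene'); save('tip3.png',p[100:250,150:350],3.8)
s=arm.get_state();x,y,z=s['eef_pos']; print(x,y,z,s['ee_rot'])
m=(np.hypot(W[:,:,0]-x,W[:,:,1]-y)<.07)&(W[:,:,2]<z+.045)&(W[:,:,2]>.03)&(p.min(2)>100); w=W[m]; print(m.sum(),w.min(0),w.max(0),np.percentile(w,[3,97],0))
E
python3 to.py .47 .11 .15 -.098
```

```text
t: 8.4
eef_pos: [0.4608, 0.247, 0.0131]
ee_rot: [-3.141, 0.0, -1.643]
force: [-1.0, 0.2, -0.3]
width: 0.0701
gripper_force: 0.0
t: 9.02
eef_pos: [0.4605, 0.2454, 0.0133]
ee_rot: [3.142, -0.0, -1.644]
force: [-0.2, 0.9, -1.5]
width: 0.0617
gripper_force: 25.0
t: 9.52
eef_pos: [0.4601, 0.2453, 0.113]
ee_rot: [3.141, 0.0, -1.644]
force: [0.8, 0.3, -2.7]
width: 0.0613
gripper_force: 25.0
0.45981269051394513 0.2449080705072975 0.11233902776055285 [ 3.14034967e+00 -9.87726036e-04 -1.64448322e+00]
248 [0.41049245 0.2016946  0.10385401] [0.511136   0.26863903 0.15732073] [[0.41219184 0.20512691 0.10806939]
 [0.50265639 0.2541564  0.15581881]]
rows [  5.35  -0.8   -1.51 -17.72] pos [0.4598 0.2449 0.1123] yaw -1.644 q [ 0.87  0.22 -0.48 -0.   -0.88 -0.94] t 9.575 w 0.0615 gf 24.99957114458084 F [-0.  -0.2 -2.4]
```

View pics/tip3.png

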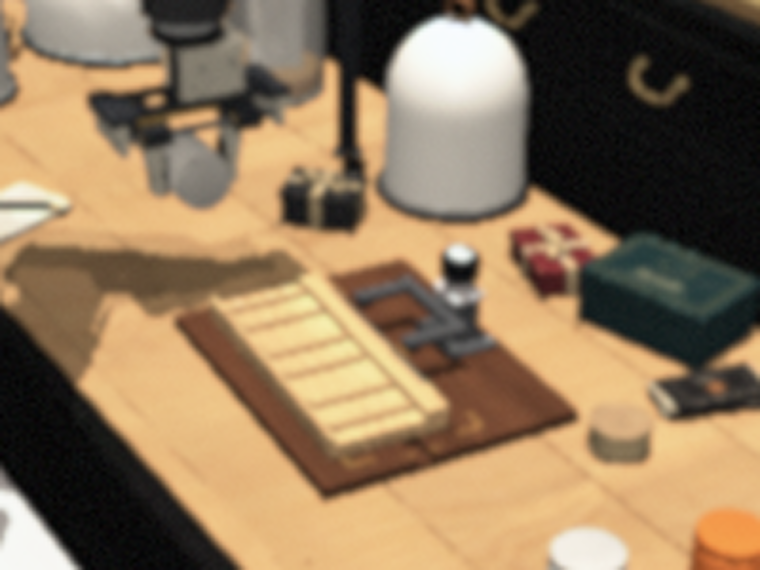

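The jar hangs horizontal, with the cap at about (205,175). I recheck the board before placing.

```bash
cat >> h.py <<'E'
JIG=np.array([.48709,-.00232,-.07392])
def bay(b,k):
    c,s=np.cos(b[2]),np.sin(b[2]); x,y=-.0085,{'a':.096,'b':0,'c':-.096}[k]; return np.round([b[0]+c*x-s*y,b[1]+s*x+c*y],4)
E
python3 - <<'E'
from h import *
p,d,W=cloud('top'); b,e,n=fitrect(p,[.471,.0018,-.098],BE,span=.011); print(b,e,n,bay(b,'a'),bay(b,'c'))
E
python3 to.py .4719 .0982 .15 -.098
```

```text
[ 0.47103634  0.00134282 -0.09913549] 0.0012437246818800228 160 [0.4721 0.0977] [ 0.4531 -0.0933]
rows [  5.81  -0.92  -1.52 -17.72] pos [0.4598 0.2448 0.112 ] yaw -1.644 q [ 0.87  0.22 -0.48 -0.   -0.88 -0.94] t 9.625 w 0.0616 gf 24.999645352363586 F [ 0.2 -1.2 -1.1]
```

```bash
python3 -m crank '[[[0,0,-1.5,-2],[1.5,-0.3,-1.5,-5],[3,-0.6,-1.5,-9],[5.8,-0.9,-1.5,-17.7],[5.8,-0.9,-1.5,-17.7],[5.8,-0.9,-1.5,-17.7],[5.8,-0.9,-1.5,-17.7],[5.8,-0.9,-1.5,-17.7],[5.8,-0.9,-1.5,-17.7],[5.8,-0.9,-1.5,-17.7],[5.8,-0.9,-1.5,-17.7]]]' ; python3 to.py .470 .0978 .047 -.098
```

```text
t: 11.0
eef_pos: [0.472, 0.0991, 0.1501]
ee_rot: [3.141, 0.001, -0.101]
force: [0.6, -0.2, -1.1]
width: 0.0618
gripper_force: 25.0
rows [-0.08  0.06  4.12 -0.04] pos [0.472  0.0991 0.1501] yaw -0.101 q [ 0.62  0.11 -0.51 -0.   -0.95  0.85] t 11.0 w 0.0618 gf 24.999706149101257 F [ 0.6 -0.2 -1.1]
```

```bash
python3 -m crank '[[[-0.08,0.05,1.5,0],[-0.08,0.05,3,0],[-0.08,0.05,3.8,0],[-0.08,0.05,4.05,0],[-0.08,0.05,4.15,0],[-0.08,0.05,4.15,0]]]';  python3 to.py .470 .0978 .0452 -.098
```

```text
t: 11.75
eef_pos: [0.4709, 0.0987, 0.0484]
ee_rot: [-3.141, -0.001, -0.099]
force: [-2.2, 1.1, 7.1]
width: 0.0614
gripper_force: 25.0
rows [-0.03  0.04  0.13 -0.02] pos [0.4709 0.0987 0.0484] yaw -0.099 q [ 0.62  0.24 -0.64  0.   -0.69  0.85] t 11.75 w 0.0614 gf 25.000879168510437 F [-2.2  1.1  7.1]
```

```bash
python3 -m crank '[[[0,0,0,0],[0,0,0,0],[0,0,0,0],[0,0,0,0]]]' 0.14; python3 -m crank '[[[0,0,-1.5,0],[0,0,-3,0],[0,0,-4,0],[0,6,-4,0],[0,9,-4,0]]]';  python3 - <<'E'
from h import *
p,d,W=cloud('top'); b,e,n=fitrect(p,[.471,.0018,-.098],BE,span=.011); print(b,e,n,bay(b,'a'),bay(b,'c'))
o=draw(p,[(JIG,JE),(b,BE)]); save('jar1.png',o[560:980,700:1180],1.35)
E
```

```text
t: 12.25
eef_pos: [0.4703, 0.0982, 0.0471]
ee_rot: [3.142, 0.0, -0.1]
force: [0.3, -0.2, -0.0]
width: 0.0756
gripper_force: 0.0
t: 12.88
eef_pos: [0.4578, -0.0269, 0.1475]
ee_rot: [-3.141, -0.001, -0.097]
force: [2.0, -0.9, -1.0]
width: 0.0752
gripper_force: 0.0
[ 4.71944546e-01  1.69583197e-04 -9.65129794e-02] 0.0003583158972736353 85 [0.4727 0.0965] [ 0.4542 -0.0946]
```

View pics/jar1.png

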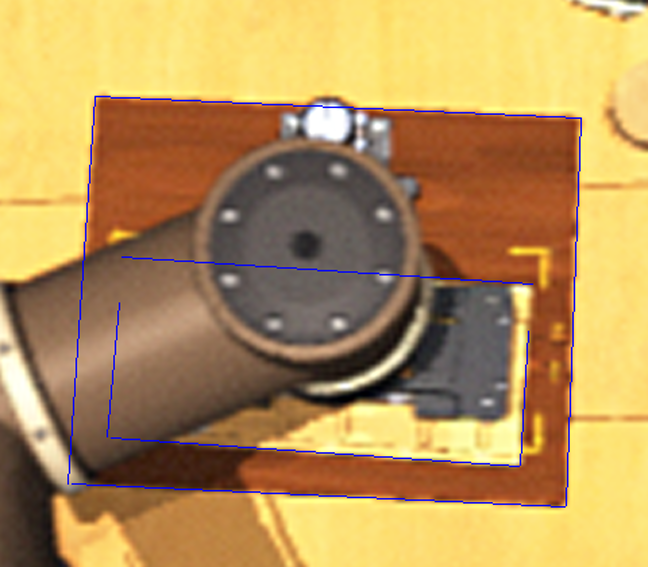

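The arm hides bay a in this view, so I'll check it from a clear pose at the second jar.

```bash
python3 to.py .458 -.4135 .14 -1.645
```

```text
rows [ 1.64 15.15  0.28 17.7 ] pos [ 0.4553 -0.0324  0.1469] yaw -0.101 q [ 0.36  0.07 -0.56  0.   -0.94  1.11] t 12.925 w 0.075 gf 0.0 F [-2.6 -5.8 -0.6]
```

```bash
python3 -m crank '[[[0.3,2,0.2,2],[0.6,4,0.2,4],[1,7,0.2,8],[1.64,15.15,0.28,17.7],[1.64,15.15,0.28,17.7],[1.64,15.15,0.28,17.7],[1.64,15.15,0.28,17.7],[1.64,15.15,0.28,17.7],[1.64,15.15,0.28,17.7],[1.64,15.15,0.28,17.7],[1.64,15.15,0.28,17.7],[1.64,15.15,0.28,17.7]]]' 0 8;  python3 - <<'E'
from h import *
p,d,W=cloud('top'); b,e,n=fitrect(p,[.471,.0018,-.098],BE,span=.011); print(b,e,n,bay(b,'a'),bay(b,'c'))
m=(W[:,:,2]>.088)&(W[:,:,2]<.102)&(np.abs(W[:,:,0]-.47)<.06)&(np.abs(W[:,:,1]-.1)<.06); w=W[m]; print(m.sum(),w.mean(0),w.min(0),w.max(0)); print(cv2.minAreaRect(w[:,:2].astype(np.float32)))
o=draw(p,[(JIG,JE),(b,BE)]); save('jar1b.png',o[560:980,700:1180],1.35)
E
python3 to.py .458 -.4135 .052 -1.645
```

```text
t: 14.42
eef_pos: [0.4611, -0.4069, 0.1401]
ee_rot: [-3.142, -0.0, -1.643]
force: [-0.3, -0.3, -0.7]
width: 0.0879
gripper_force: 0.0
[ 0.47101477  0.00284098 -0.10254099] 0.0013400649072696363 157 [0.4724 0.0992] [ 0.4527 -0.0918]
259 [0.46554983 0.09866763 0.09477115] [0.42655857 0.07044521 0.08820746] [0.50561037 0.12718546 0.10178938]
((0.4664188623428345, 0.09859788417816162), (0.0539410263299942, 0.07847066968679428), 85.26902770996094)
rows [0.27 0.1  3.52 0.02] pos [ 0.4611 -0.4069  0.1401] yaw -1.643 q [-0.41  0.33 -0.24 -0.   -1.    0.33] t 14.475 w 0.0877 gf 0.0 F [-0.6 -0.8  0.2]
```

View pics/jar1b.png

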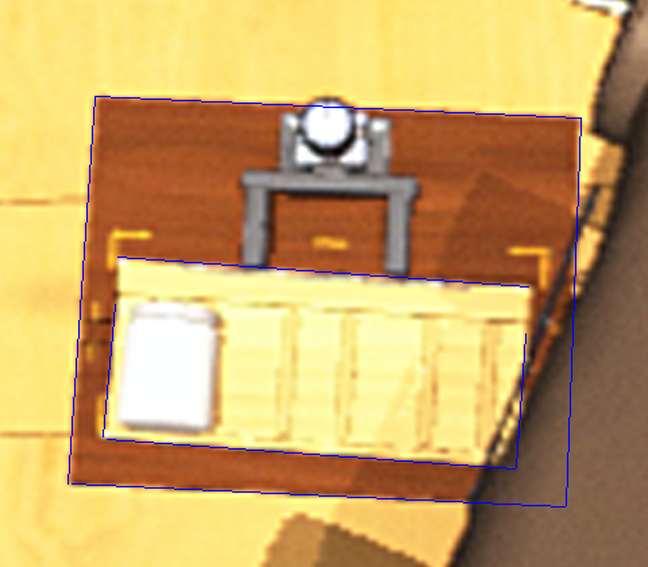

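Jar 1 lies in bay a at about (165,365), 6 mm from the bay point, which is within tolerance. Now the white right-hand jar.

```bash
python3 -m crank '[[[0,0,0,0],[0,0,0,0]]]' 0 8; python3 to.py .458 -.4135 .052 -1.645
```

```text
t: 14.72
eef_pos: [0.4611, -0.407, 0.1401]
ee_rot: [-3.142, -0.0, -1.644]
force: [-0.3, -0.5, 0.7]
width: 0.0876
gripper_force: 0.0
rows [0.27 0.1  3.52 0.01] pos [ 0.4611 -0.407   0.1401] yaw -1.644 q [-0.41  0.33 -0.24 -0.   -1.    0.33] t 14.725 w 0.0876 gf 0.0 F [-0.3 -0.5  0.7]
```

```bash
python3 -m crank '[[[0.27,0.1,0.5,0],[0.27,0.1,2,0],[0.27,0.1,3.5,0],[0.27,0.1,3.5,0],[0.27,0.1,3.5,0]]]' 0 8;python3 -m crank '[[[0,0,0,0],[0,0,0,0],[0,0,0,0],[0,0,0,0],[0,0,0,0],[0,0,0,0],[0,0,0,0],[0,0,0,0]]]' 1 8;  python3 to.py .4760 -.1850 .058 -1.645
```

```text
t: 15.35
eef_pos: [0.4584, -0.4143, 0.0533]
ee_rot: [-3.141, -0.001, -1.644]
force: [0.7, -1.5, 0.3]
width: 0.0876
gripper_force: 0.0
t: 16.35
eef_pos: [0.4584, -0.4138, 0.0533]
ee_rot: [-3.141, -0.001, -1.644]
force: [0.4, 1.4, 5.4]
width: 0.0618
gripper_force: 8.0
rows [-9.18 -0.04 -0.19  0.01] pos [ 0.4584 -0.4138  0.0533] yaw -1.644 q [-0.42  0.42 -0.33  0.   -0.82  0.35] t 16.35 w 0.0618 gf 8.001159131526947 F [0.4 1.4 5.4]
```

```bash
python3 -m crank '[[[0,0,-0.8,0],[-2,0,-0.8,0],[-4,0,-0.8,0],[-6,0,-0.5,0],[-8,0,-0.22,0],[-8.4,0,-0.22,0]]]' 1 8; python3 to.py .476 -.16 .0645 -1.645
```

```text
t: 17.1
eef_pos: [0.4728, -0.2018, 0.0575]
ee_rot: [3.14, 0.0, -1.641]
force: [-0.5, -0.3, -1.3]
width: 0.0617
gripper_force: 8.0
rows [-1.68 -0.01 -0.28  0.04] pos [ 0.4728 -0.2018  0.0575] yaw -1.641 q [-0.02  0.28 -0.55 -0.   -0.74 -0.05] t 17.1 w 0.0617 gf 7.999970465898514 F [-0.5 -0.3 -1.3]
```

```bash
python3 -m crank '[[[-0.4,0,-0.1,0],[-0.8,0,-0.2,0],[-1.1,0,-0.25,0],[-1.4,0,-0.28,0],[-1.7,0,-0.26,0],[-1.7,0,-0.26,0]]]' 1 8; python3 -m crank '[[[0,0,0,0],[0,0,-0.5,0],[1.5,0,-0.5,0],[3,0,-0.5,0],[4.5,0,-0.4,0],[4.5,0,0,0],[4.5,0,0,0]]]' 1 30
python3 - <<'E'
from h import *
p,d,W=cloud('scene'); save('tip4.png',p[140:290,180:380],3.8); print(arm.get_state()['width'],arm.get_state()['force'])
E
```

```text
t: 17.85
eef_pos: [0.4767, -0.1614, 0.0646]
ee_rot: [-3.141, 0.0, -1.644]
force: [-0.5, -0.2, -0.1]
width: 0.062
gripper_force: 8.0
t: 18.73
eef_pos: [0.4675, -0.2739, 0.0641]
ee_rot: [3.14, 0.001, -1.645]
force: [0.2, 0.4, -1.9]
width: 0.0612
gripper_force: 30.0
0.06150744459431223 [ 0.20053049  0.45475814 -0.71909566]
```

View pics/tip4.png

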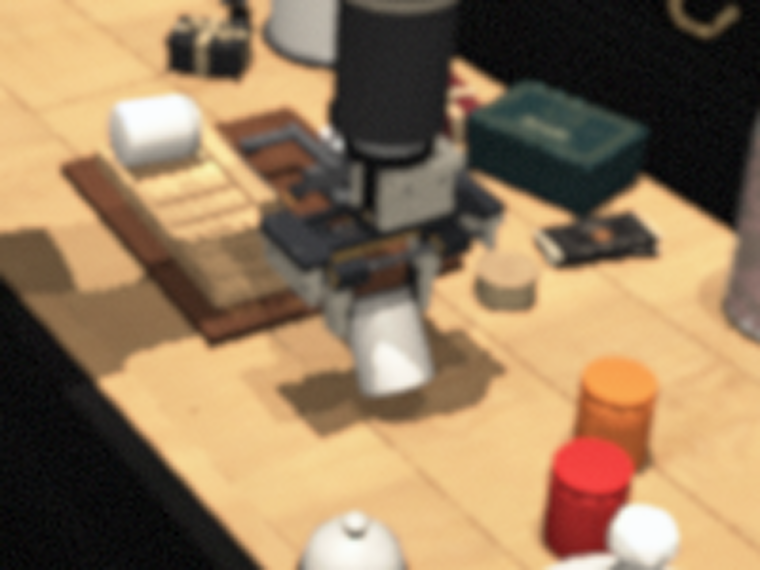

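Jar 2 is tilted with its base towards −y at about (390,350), and jar 1 sits cradled at (155,130). I'll pivot jar 2 down and regrip it, as with the first.

```bash
python3 -m crank '[[[0,0,0.3,0],[-0.3,0,0.39,0],[-0.62,0,0.51,0],[-0.85,0,0.61,0],[-1.06,0,0.75,0],[-1.25,0,0.89,0],[-1.44,0,1.07,0],[-1.6,0,1.25,0],[-1.77,0,1.45,0],[-1.9,0,1.65,0],[-2.02,0,1.91,0],[-2.02,0,1.91,0]]]' 1 6; python3 -m crank '[[[0,0,0,0],[0,0,0,0],[0,0,0,0],[0.5,0,0.1,0],[1.04,0,0.15,0],[1.04,0,0.15,0]]]' 0.2 8; python3 -m crank '[[[0,0,0,0],[0,0,0,0],[0,0,0,0],[0,0,0,0],[0,0,0,0]]]' 1 25; python3 -m crank '[[[0,0,-2,0],[0,0,-4,0],[0,0,-5.4,0],[0,0,-5.4,0]]]'
python3 - <<'E'
from h import *
p,d,W=cloud('scene'); save('tip5.png',p[120:270,180:380],3.8)
s=arm.get_state();x,y,z=s['eef_pos']; print(x,y,z,s['ee_rot'])
m=(np.hypot(W[:,:,0]-x,W[:,:,1]-y)<.08)&(W[:,:,2]<z+.02)&(W[:,:,2]>.03)&(p.min(2)>110); w=W[m]; print(m.sum(),np.percentile(w,[1,5,95,99],0))
p,d,W=cloud('top'); b,e,n=fitrect(p,[.471,.0018,-.1],BE,span=.011); print(b,e,n,bay(b,'a'),bay(b,'c'))
E
python3 to.py .4531 -.0925 .15 -.1
```

```text
t: 20.27
eef_pos: [0.4712, -0.2235, 0.016]
ee_rot: [3.14, 0.0, -1.644]
force: [0.4, -0.4, -1.3]
width: 0.0618
gripper_force: 6.0
t: 21.02
eef_pos: [0.4697, -0.2508, 0.0128]
ee_rot: [3.141, -0.0, -1.646]
force: [-0.2, 0.2, -0.2]
width: 0.0702
gripper_force: 0.0
t: 21.65
eef_pos: [0.4701, -0.2494, 0.013]
ee_rot: [3.142, 0.0, -1.644]
force: [-0.5, 0.1, -1.0]
width: 0.061
gripper_force: 25.0
t: 22.15
eef_pos: [0.4719, -0.2499, 0.1512]
ee_rot: [-3.135, -0.001, -1.644]
force: [0.4, 0.2, -1.6]
width: 0.0613
gripper_force: 25.0
0.47065383994541526 -0.2495310912173756 0.14923486499808516 [-3.13869552e+00  2.89478671e-05 -1.64404693e+00]
108 [[ 0.42686698 -0.293865    0.14467763]
 [ 0.43811422 -0.29182711  0.14593703]
 [ 0.49340737 -0.26092214  0.16851624]
 [ 0.49981225 -0.25713934  0.16900927]]
[ 0.47141603  0.00227934 -0.09215612] 0.0011301524128526919 111 [0.4718 0.0987] [ 0.4541 -0.0925]
rows [ -6.21   1.13  -0.08 -17.7 ] pos [ 0.4698 -0.2493  0.1479] yaw -1.644 q [-0.12  0.19 -0.41 -0.   -0.97  0.05] t 22.25 w 0.0616 gf 24.999292194843292 F [ 1.   0.7 -3.5]
```

View pics/tip5.png

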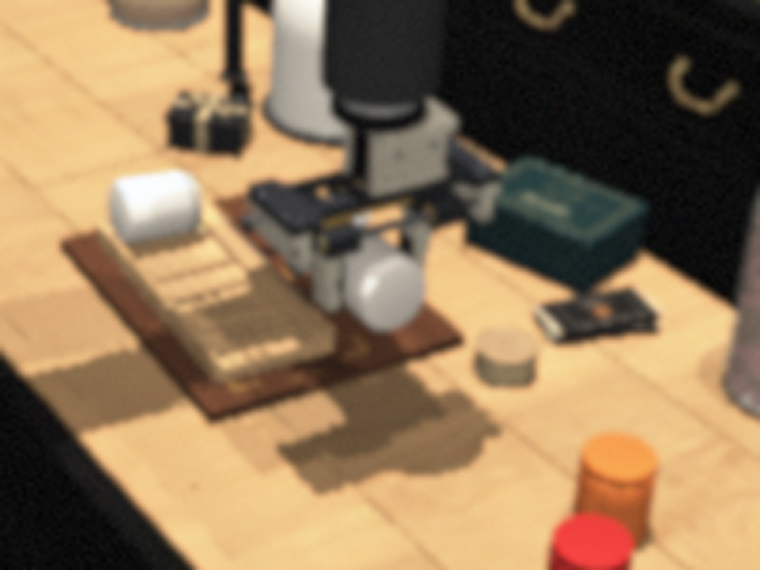

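Jar 2 hangs horizontal with its base at about (385,285). Next: rotate it and carry it to bay c.

```bash
python3 -m crank '[[[0,0,-0.2,-2],[-1.5,0.3,-0.2,-5],[-3,0.6,-0.2,-9],[-6.2,1.2,-0.1,-17.7],[-6.2,1.2,-0.1,-17.7],[-6.2,1.2,-0.1,-17.7],[-6.2,1.2,-0.1,-17.7],[-6.2,1.2,-0.1,-17.7],[-6.2,1.2,-0.1,-17.7],[-6.2,1.2,-0.1,-17.7],[-6.2,1.2,-0.1,-17.7],[-6.2,1.2,-0.1,-17.7]]]' ; python3 to.py .4495 -.0926 .047 -.098
```

```text
t: 23.75
eef_pos: [0.4513, -0.0928, 0.1502]
ee_rot: [3.141, 0.001, -0.1]
force: [-0.2, -0.6, -1.4]
width: 0.0614
gripper_force: 25.0
rows [-0.07 -0.    4.13 -0.03] pos [ 0.4513 -0.0928  0.1502] yaw -0.1 q [ 0.23  0.07 -0.55 -0.   -0.95  1.24] t 23.75 w 0.0614 gf 24.999393224716187 F [-0.2 -0.6 -1.4]
```

```bash
python3 -m crank '[[[-0.07,0,1.5,0],[-0.07,0,3,0],[-0.07,0,3.8,0],[-0.07,0,4.05,0],[-0.07,0,4.15,0],[-0.07,0,4.15,0]]]'; python3 -m crank '[[[0,0,0,0],[0,0,0,0],[0,0,0,0],[0,0,0,0]]]' 0.14; python3 -m crank '[[[0,0,-1.5,0],[0,0,-3,0],[0,0,-4,0],[0,5,-4,0],[0,8,-4,0],[0,8,-4,0]]]' 1;  python3 - <<'E'
from h import *
p,d,W=cloud('top'); np.savez('/tmp/top',p=p,W=W); b,e,n=fitrect(p,[.471,.0018,-.098],BE,span=.011); print(b,e,n,bay(b,'a'),bay(b,'c'))
for y in(.098,-.0925):
    m=(W[:,:,2]>.088)&(W[:,:,2]<.102)&(np.abs(W[:,:,0]-.463)<.06)&(np.abs(W[:,:,1]-y)<.045); w=W[m]; print(m.sum(),w.mean(0)); print(cv2.minAreaRect(w[:,:2].astype(np.float32)))
E
```

```text
t: 24.5
eef_pos: [0.4503, -0.0925, 0.0475]
ee_rot: [-3.141, -0.001, -0.099]
force: [0.1, -0.2, -1.6]
width: 0.0613
gripper_force: 25.0
t: 25.0
eef_pos: [0.4498, -0.0926, 0.047]
ee_rot: [-3.142, -0.0, -0.099]
force: [-0.0, -0.6, -0.5]
width: 0.0748
gripper_force: 0.0
t: 25.75
eef_pos: [0.431, -0.2808, 0.1472]
ee_rot: [3.141, -0.001, -0.098]
force: [1.8, 0.8, 0.4]
width: 0.0211
gripper_force: 0.0
[ 0.46994757  0.00234466 -0.1109663 ] 0.001001851648566851 79 [0.4721 0.0987] [ 0.4509 -0.0921]
248 [0.46561947 0.0972962  0.09506096]
((0.46687132120132446, 0.0967179462313652), (0.052132945507764816, 0.07849469035863876), 82.43202209472656)
0 [nan nan nan]
((0.0, 0.0), (0.0, 0.0), 0.0)<stdin>:4: RuntimeWarning: Mean of empty slice.
  ret = um.true_divide(
```

```bash
python3 -m crank '[[[0,2.5,-1,0],[0,5.5,-1,0],[0,5.5,-1,0],[0,5.5,-1,0]]]' 1;  cat > look.py <<'E'
from h import *
import sys
p,d,W=cloud('top'); np.savez('/tmp/top',p=p,W=W)
i=[float(v) for v in sys.argv[2:5]] if len(sys.argv)>4 else [.471,.002,-.098]
b,e,n=fitrect(p,i,BE,span=.012); print(b.round(4),round(e,4),n,bay(b,'a'),bay(b,'c'))
c,s=np.cos(JIG[2]),np.sin(JIG[2]); v=b[:2]-JIG[:2]; print('rel mm',(1e3*np.array([c*v[0]+s*v[1],-s*v[0]+c*v[1]])).round(1),'rad',round(b[2]-JIG[2],4))
for k in 'ac':
    x,y=bay(b,k)
    m=(W[:,:,2]>.088)&(W[:,:,2]<.102)&(np.abs(W[:,:,0]-x)<.06)&(np.abs(W[:,:,1]-y)<.045); w=W[m]; print(k,m.sum(),w.mean(0).round(4),cv2.minAreaRect(w[:,:2].astype(np.float32)))
o=draw(p,[(JIG,JE),(b,BE)]); save(sys.argv[1],o[560:980,700:1180],1.35)
E
python3 look.py l1.png
```

```text
t: 26.3
eef_pos: [0.4168, -0.4167, 0.171]
ee_rot: [-3.141, 0.001, -0.102]
force: [0.1, -0.1, -0.6]
width: 0.0005
gripper_force: 0.0
[ 0.4709  0.0016 -0.0982] 0.0012 159 [0.4719 0.098 ] [ 0.4531 -0.0931]
rel mm [-16.4   2.7] rad -0.0243
a 257 [0.4658 0.0982 0.095 ] ((0.4664471745491028, 0.09954169392585754), (0.052750080823898315, 0.0780089944601059), 87.65618133544922)
c 237 [ 0.4493 -0.0927  0.0934] ((0.44990020990371704, -0.09250424802303314), (0.048742443323135376, 0.07739897817373276), 83.78887176513672)
```

View pics/l1.png

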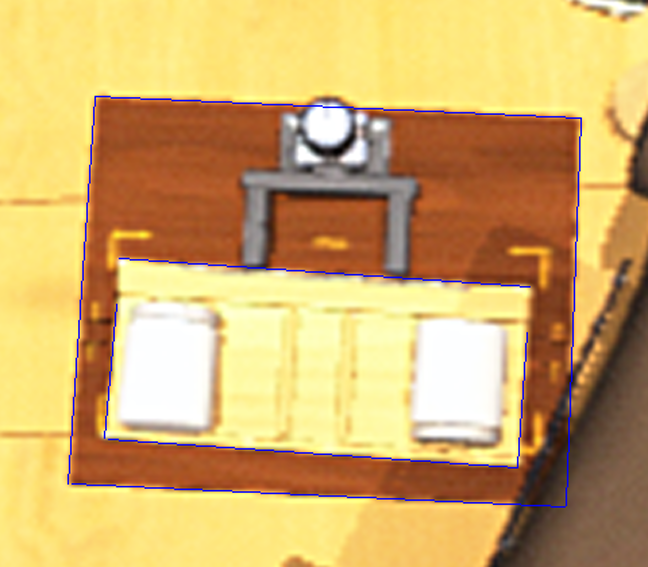

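Both jars are cradled, at about (165,365) and (460,380). Now I square the board from the front, using the open fingers as a wide pusher at lip height so the gripper body clears the jars.

```bash
python3 to.py .3875 .007 .13 -.074
```

```text
rows [ -2.87 -16.71   1.65  -0.31] pos [ 0.417  -0.4157  0.1712] yaw -0.101 q [-0.45  0.26 -0.26 -0.   -1.05  1.92] t 26.35 w 0.0004 gf 0.0 F [ 0.2 -0.2 -0.7]
```

```bash
python3 -m crank '[[[-1,-2.5,0,0],[-2,-5,0,0],[-2.87,-7.5,0,-0.3],[-2.87,-10,0.5,-0.3],[-2.87,-12.5,1,-0.3],[-2.87,-15,1.6,-0.3],[-2.87,-16.7,1.6,-0.3],[-2.87,-16.7,1.6,-0.3],[-2.87,-16.7,1.6,-0.3]]]' 0;  python3 to.py .3875 .007 .034 -.074
```

```text
t: 27.48
eef_pos: [0.3868, 0.0073, 0.1318]
ee_rot: [-3.141, 0.0, -0.07]
force: [0.6, -0.1, -0.4]
width: 0.0841
gripper_force: 0.0
rows [0.03 0.01 3.91 0.04] pos [0.3868 0.0073 0.1318] yaw -0.07 q [ 0.54 -0.04 -0.72 -0.   -0.9   0.96] t 27.475 w 0.0841 gf 0.0 F [ 0.6 -0.1 -0.4]
```

```bash
python3 -m crank '[[[0.03,0,2,0],[0.03,0,3.8,0],[0.03,0,3.88,0.04],[0.03,0,3.88,0.04]]]' 0;  python3 to.py .4129 .0052 .034 -.074
```

```text
t: 27.98
eef_pos: [0.3887, 0.0059, 0.0358]
ee_rot: [3.141, -0.0, -0.078]
force: [-0.5, 0.3, 0.3]
width: 0.0875
gripper_force: 0.0
rows [ 0.97 -0.05  0.07 -0.04] pos [0.3887 0.0059 0.0358] yaw -0.078 q [ 0.53  0.13 -0.84  0.   -0.6   0.96] t 27.975 w 0.0875 gf 0.0 F [-0.5  0.3  0.3]
```

```bash
python3 -m crank '[[[0.2,0,0.05,0],[0.35,0,0.05,0],[0.5,0,0.05,0],[0.62,0,0.05,0],[0.74,0,0.05,0],[0.84,0,0.05,0],[0.92,0,0.05,0],[0.97,0,0.05,0],[0.97,0,0.05,0],[0.97,0,0.05,0]]]' 0;  python3 to.py .4129 .0052 .034 -.074; python3 -m crank '[[[-0.4,0,0,0],[-0.9,0,0,0],[-0.9,0,-2,0],[-0.9,0,-4,0],[-0.9,-2.5,-5,0],[-0.5,-6,-5,0],[0,-10,-5,0],[0.8,-14.5,-5,0],[0.8,-14.5,-5,0],[0.8,-14.5,-5,0]]]' 0; python3 look.py l2.png .482 .002 -.08
```

```text
t: 29.22
eef_pos: [0.4107, 0.0038, 0.0335]
ee_rot: [3.14, 0.003, -0.077]
force: [-6.5, -0.3, 5.1]
width: 0.0877
gripper_force: 3.2
rows [ 0.08 -0.06 -0.02 -0.04] pos [0.4107 0.0038 0.0335] yaw -0.077 q [ 0.49  0.17 -0.8  -0.   -0.61  1.  ] t 29.225 w 0.0877 gf 3.1552874576300383 F [-6.5 -0.3  5.1]
t: 30.48
eef_pos: [0.4597, 0.3668, 0.1587]
ee_rot: [-3.141, -0.0, -0.076]
force: [0.8, -0.3, -0.4]
width: 0.0874
gripper_force: 0.0
[ 4.822e-01  4.000e-04 -8.080e-02] 0.0011 157 [0.4815 0.0968] [ 0.466  -0.0946]
rel mm [-5.1  2.4] rad -0.0069
a 255 [0.4758 0.0966 0.095 ] ((0.4766637086868286, 0.09724397957324982), (0.05272882431745529, 0.07894616574048996), 83.68041229248047)
c 238 [ 0.4628 -0.0936  0.0936] ((0.46370092034339905, -0.09338199347257614), (0.04581635445356369, 0.07818228006362915), 88.13589477539062)
```

View pics/l2.png

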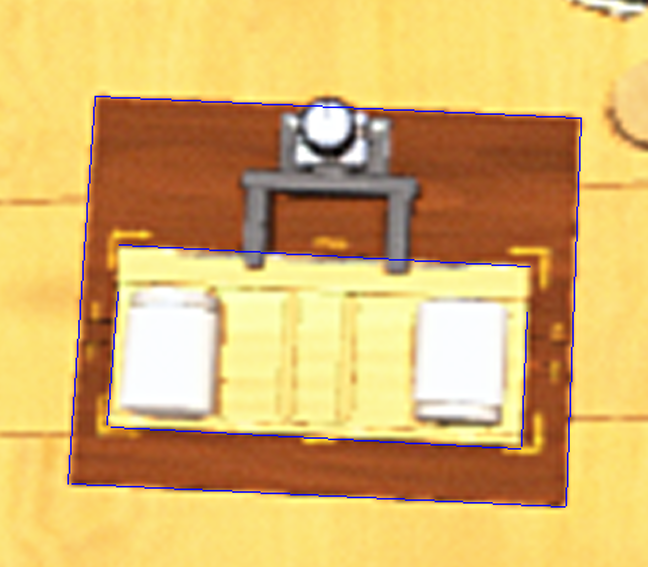

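The board is now 5.1 mm too far forward, 2.4 mm to +y and 0.4° off. Next is a tap at the +y end, with the fingers turned.

```bash
python3 to.py .495 .1745 .12 -1.645
```

```text
rows [ 1.91  7.81  1.53 18.01] pos [0.4617 0.3726 0.1582] yaw -0.074 q [ 1.01  0.28 -0.27  0.   -1.02  0.49] t 30.525 w 0.0876 gf 0.0 F [5.8 8.2 4.2]
```

```bash
python3 -m crank '[[[0.3,2,0,4],[0.6,4,0,8],[1.01,7.75,1.5,18],[1.01,7.75,1.5,18],[1.01,7.75,1.5,18],[1.01,7.75,1.5,18],[1.01,7.75,1.5,18],[1.01,7.75,1.5,18],[1.01,7.75,1.5,18],[1.01,7.75,1.5,18],[1.01,7.75,1.5,18]]]' 0;  python3 to.py .495 .1745 .028 -1.645
```

```text
t: 31.9
eef_pos: [0.4702, 0.1695, 0.1212]
ee_rot: [-3.141, 0.0, -1.646]
force: [0.6, -0.9, 0.6]
width: 0.0876
gripper_force: 0.0
rows [-0.27 -0.97  3.73 -0.01] pos [0.4702 0.1695 0.1212] yaw -1.646 q [ 0.74  0.17 -0.51 -0.   -0.89 -0.81] t 31.9 w 0.0876 gf 0.0 F [ 0.6 -0.9  0.6]
```

```bash
python3 -m crank '[[[-0.27,-0.97,0,0],[-0.27,-0.97,2,0],[-0.27,-0.97,3.6,0],[-0.27,-0.97,3.7,0],[-0.27,-0.97,3.7,0]]]' 0;  python3 to.py .4932 .1482 .028 -1.645
```

```text
t: 32.52
eef_pos: [0.4958, 0.1747, 0.0295]
ee_rot: [-3.141, 0.0, -1.646]
force: [0.5, 1.0, -0.1]
width: 0.0877
gripper_force: 0.0
rows [ 1.06  0.02  0.06 -0.02] pos [0.4958 0.1747 0.0295] yaw -1.646 q [ 0.71  0.33 -0.56  0.   -0.68 -0.79] t 32.525 w 0.0877 gf 0.0 F [ 0.5  1.  -0.1]
```

```bash
python3 -m crank '[[[0.5,0,0.04,0],[0.8,0,0.04,0],[0.9,0,0.04,0],[0.98,0,0.04,0],[1.05,0,0.04,0],[1.1,0,0.04,0],[1.13,0,0.04,0],[1.13,0,0.04,0]]]' 0;  python3 to.py .4932 .1482 .028 -1.645; python3 -m crank '[[[0.6,0,0,0],[0,0,0,0],[-0.5,0,-2,0],[-0.5,0,-4,0],[-3,0,-5,0],[-5.5,0,-5,0],[-7.5,0,-5,0],[-7.5,0,-5,0]]]' 0; python3 look.py l3.png .482 .0 -.08
```

```text
t: 33.52
eef_pos: [0.4944, 0.1475, 0.0285]
ee_rot: [-3.139, 0.003, -1.647]
force: [-0.1, 5.5, 2.4]
width: 0.0873
gripper_force: 2.6
rows [-0.02  0.05  0.02 -0.02] pos [0.4944 0.1475 0.0285] yaw -1.647 q [ 0.67  0.32 -0.58 -0.   -0.67 -0.75] t 33.525 w 0.0873 gf 2.648278819397092 F [-0.1  5.5  2.4]
t: 34.52
eef_pos: [0.5072, 0.3369, 0.152]
ee_rot: [-3.141, -0.001, -1.644]
force: [-0.7, 0.0, -0.5]
width: 0.0876
gripper_force: 0.0
[ 0.4829 -0.0211 -0.075 ] 0.0009 157 [0.4816 0.0752] [ 0.4672 -0.1162]
rel mm [ -2.8 -19.1] rad -0.0011
a 261 [0.4749 0.0752 0.0952] ((0.476339727640152, 0.0748463049530983), (0.05180580914020538, 0.07760854810476303), 83.77397155761719)
c 236 [ 0.4654 -0.1154  0.0935] ((0.46388888359069824, -0.1172056496143341), (0.048771828413009644, 0.07845836877822876), 84.75153350830078)
```

I typed the first retreat row the wrong way, and it pushed the board on to y = −19 mm. The board is still square and the jars are in place. I correct this from the −y end.

```bash
python3 to.py .4697 -.1966 .15 -1.645
```

```text
rows [21.31 -0.1   0.07 -0.  ] pos [0.5068 0.3349 0.1518] yaw -1.645 q [ 0.91  0.31 -0.24  0.   -1.02 -0.98] t 34.575 w 0.0877 gf 0.0 F [0.1 0.  0.1]
```

```bash
python3 -m crank '[[[2,0,0,0],[4.5,0,0,0],[7,0,0,0],[9.5,0,0,0],[12,0,0,0],[14.5,0,0,0],[17,0,0,0],[19.5,0,0,0],[21.3,-0.1,0,0],[21.3,-0.1,0,0],[21.3,-0.1,0,0]]]' 0;  python3 to.py .4697 -.1966 .028 -1.645
```

```text
t: 35.95
eef_pos: [0.4682, -0.1984, 0.1525]
ee_rot: [3.141, 0.0, -1.649]
force: [-0.3, -0.8, -0.2]
width: 0.0878
gripper_force: 0.0
rows [-0.08 -0.05  4.98 -0.05] pos [ 0.4682 -0.1984  0.1525] yaw -1.649 q [-0.01  0.15 -0.45 -0.   -0.97 -0.06] t 35.95 w 0.0878 gf 0.0 F [-0.3 -0.8 -0.2]
```

```bash
python3 -m crank '[[[0,-0.05,2,-0.05],[0,-0.05,4,-0.05],[0,-0.05,4.9,-0.05],[0,-0.05,4.98,-0.05],[0,-0.05,4.98,-0.05]]]' 0;  python3 to.py .4731 -.1522 .028 -1.645
```

```text
t: 36.58
eef_pos: [0.4711, -0.1976, 0.029]
ee_rot: [-3.141, -0.0, -1.642]
force: [0.4, -0.9, -0.3]
width: 0.0878
gripper_force: 0.0
rows [-1.82  0.05  0.04  0.04] pos [ 0.4711 -0.1976  0.029 ] yaw -1.642 q [-0.01  0.31 -0.59  0.   -0.67 -0.06] t 36.575 w 0.0878 gf 0.0 F [ 0.4 -0.9 -0.3]
```

```bash
python3 -m crank '[[[-0.3,0,0.04,0],[-0.6,0,0.04,0],[-0.85,0,0.04,0],[-1.1,0,0.04,0],[-1.3,0,0.04,0],[-1.48,0,0.04,0],[-1.62,0,0.04,0],[-1.73,0,0.04,0],[-1.81,0,0.04,0],[-1.86,0,0.04,0],[-1.86,0,0.04,0]]]' 0;  python3 to.py .4731 -.1522 .028 -1.645; python3 -m crank '[[[0.4,0,0,0],[1,0,0,0],[1,0,-2,0],[1,0,-4,0],[3,0,-5,0],[5.5,0,-5,0],[8,0,-5,0],[9,0,-5,0],[9,0,-5,0]]]' 0; python3 look.py l3.png .484 -.002 -.075
```

```text
t: 37.95
eef_pos: [0.4738, -0.152, 0.0273]
ee_rot: [-3.141, -0.0, -1.643]
force: [0.0, -4.9, 2.1]
width: 0.0874
gripper_force: 2.4
rows [ 0.01  0.03 -0.03  0.02] pos [ 0.4738 -0.152   0.0273] yaw -1.643 q [ 0.09  0.3  -0.62  0.   -0.65 -0.16] t 37.95 w 0.0874 gf 2.3958469779836378 F [ 0.  -4.9  2.1]
t: 39.08
eef_pos: [0.4562, -0.3786, 0.1512]
ee_rot: [3.14, 0.001, -1.647]
force: [0.1, 0.1, -0.2]
width: 0.0875
gripper_force: 0.0
[ 0.484  -0.0018 -0.0689] 0.0011 119 [0.4822 0.0946] [ 0.4689 -0.0969]
rel mm [-3.1  0.3] rad 0.005
a 262 [0.475  0.094  0.0953] ((0.4768266975879669, 0.09519579261541367), (0.052869342267513275, 0.07782616466283798), 86.43000030517578)
c 197 [ 0.4683 -0.0938  0.0933] ((0.4657590389251709, -0.09647174179553986), (0.04287068173289299, 0.07811690121889114), 82.64940643310547)
```

Nearly there: rel (−3.1, +0.3) mm. One more gentle push from the front.

```bash
python3 to.py .3875 .006 .15 -.074
```

```text
rows [-15.09   3.9    0.05 -18.01] pos [ 0.4564 -0.3774  0.1513] yaw -1.646 q [-0.36  0.28 -0.28 -0.   -1.01  0.29] t 39.125 w 0.0876 gf 0.0 F [ 0.  -0.4 -0.2]
```

```bash
python3 -m crank '[[[-2,0.5,0,-2],[-4,1.5,0,-4],[-6,2.5,0,-6],[-8,3.9,0,-8],[-10,3.9,0,-10],[-12,3.9,0,-12],[-14,3.9,0,-14],[-15.1,3.9,0,-16],[-15.1,3.9,0,-18],[-15.1,3.9,0,-18],[-15.1,3.9,0,-18],[-15.1,3.9,0,-18]]]' 0; python3 to.py .3875 .006 .034 -.074
```

```text
t: 40.62
eef_pos: [0.3874, 0.0071, 0.1521]
ee_rot: [-3.142, -0.0, -0.075]
force: [0.9, -1.1, -0.4]
width: 0.0872
gripper_force: 0.0
rows [ 0.01  0.04  4.72 -0.01] pos [0.3874 0.0071 0.1521] yaw -0.075 q [ 0.54 -0.07 -0.69 -0.   -0.95  0.96] t 40.625 w 0.0872 gf 0.0 F [ 0.9 -1.1 -0.4]
```

```bash
python3 -m crank '[[[0,0.04,2,0],[0,0.04,4,0],[0,0.04,4.65,0],[0,0.04,4.72,0],[0,0.04,4.72,0]]]' 0;  python3 to.py .4159 .004 .034 -.074
```

```text
t: 41.25
eef_pos: [0.3879, 0.0064, 0.0346]
ee_rot: [-3.141, -0.001, -0.073]
force: [0.3, 0.3, 0.2]
width: 0.0874
gripper_force: 0.0
rows [1.12 0.02 0.02 0.01] pos [0.3879 0.0064 0.0346] yaw -0.073 q [ 0.53  0.13 -0.85  0.   -0.6   0.96] t 41.25 w 0.0874 gf 0.0 F [0.3 0.3 0.2]
```

```bash
python3 -m crank '[[[0.3,0,0,0],[0.6,0,0,0],[0.8,0,0,0],[0.9,0,0,0],[0.98,0,0,0],[1.05,0,0,0],[1.11,0,0,0],[1.15,0,0,0],[1.18,0,0,0],[1.18,0,0,0],[1.18,0,0,0]]]' 0;  python3 to.py .4159 .004 .034 -.074; python3 -m crank '[[[-0.4,0,0,0],[-1.1,0,0,0],[-1.1,0,-2,0],[-1.1,0,-4,0],[-0.9,-2.5,-5,0],[-0.5,-6,-5,0],[0,-10,-5,0],[0.8,-14.5,-5,0],[0.8,-14.5,-5,0],[0.8,-14.5,-5,0]]]' 0; python3 look.py l4.png .487 -.002 -.075
```

```text
t: 42.62
eef_pos: [0.4149, 0.0037, 0.0339]
ee_rot: [3.141, 0.003, -0.073]
force: [-7.7, 0.7, 9.1]
width: 0.0871
gripper_force: 3.3
rows [ 0.04 -0.01 -0.    0.01] pos [0.4149 0.0037 0.0339] yaw -0.073 q [ 0.49  0.17 -0.79 -0.   -0.61  1.01] t 42.625 w 0.0871 gf 3.3240403421223164 F [-7.7  0.7  9.1]
t: 43.88
eef_pos: [0.4618, 0.3661, 0.1586]
ee_rot: [3.141, 0.001, -0.072]
force: [1.8, 0.3, 1.0]
width: 0.0875
gripper_force: 0.0
[ 0.4867 -0.0032 -0.075 ] 0.0012 159 [0.4854 0.0932] [ 0.471  -0.0983]
rel mm [-0.4 -0.9] rad -0.0011
a 261 [0.4789 0.0975 0.0951] ((0.4805736839771271, 0.09830155223608017), (0.05132157355546951, 0.0780954584479332), 82.40756225585938)
c 238 [ 0.4688 -0.0972  0.0933] ((0.46757662296295166, -0.09701837599277496), (0.04585794359445572, 0.07859425246715546), 88.08256530761719)
```

View pics/l4.png

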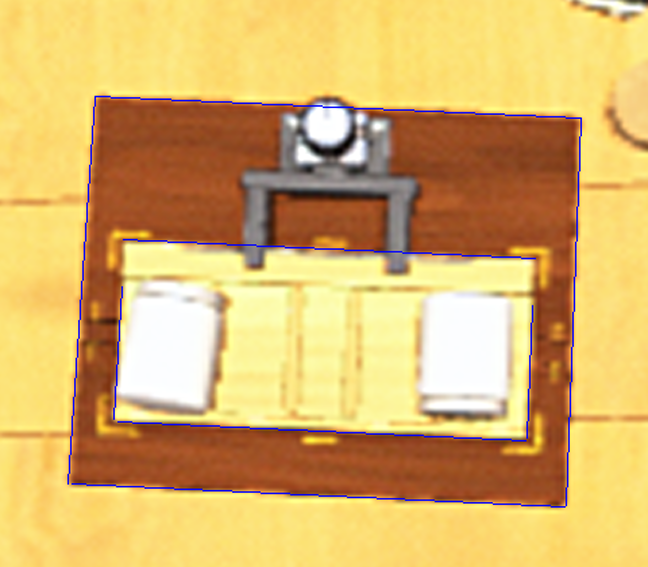

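The board sits at (−0.4, −0.9) mm, square between the marks. Jar a at (168,345) looks slightly skewed in its cradle, so I'll quantify it.

```bash
cat > ang.py <<'E'
from h import *
import sys
b=np.array([float(v) for v in sys.argv[1:4]])
for n in('top','scene'):
    p,d,W=cloud(n)
    for k in 'ac':
        x,y=bay(b,k); c,s=np.cos(b[2]),np.sin(b[2])
        L=np.stack([c*(W[:,:,0]-x)+s*(W[:,:,1]-y),-s*(W[:,:,0]-x)+c*(W[:,:,1]-y),W[:,:,2]],-1)
        m=(np.abs(L[:,:,0])<.05)&(np.abs(L[:,:,1])<.042)&(L[:,:,2]>.06)&(L[:,:,2]<.105); w=L[m]
        def f(q): # cylinder fit: y0,ay,z0,az
            dy=w[:,1]-q[0]-q[1]*w[:,0]; dz=w[:,2]-q[2]-q[3]*w[:,0]; return np.hypot(dy,dz)-.031
        mm=np.abs(w[:,0])<.045
        r=least_squares(f,[0,0,.064,0],loss='soft_l1',f_scale=.002)
        print(n,k,m.sum(),'y0,ang,z0,pitch',r.x.round(4),'x range',np.percentile(w[:,0],[1,99]).round(4))
E
python3 ang.py .4867 -.0032 -.075
```

```text
top a 391 y0,ang,z0,pitch [ 0.0036 -0.0948  0.0668 -0.101 ] x range [-0.0463  0.0334]
top c 389 y0,ang,z0,pitch [0.0009 0.0209 0.0642 0.0174] x range [-0.042  0.035]
scene a 316 y0,ang,z0,pitch [ 0.0044 -0.0477  0.0676 -0.051 ] x range [-0.047   0.0322]
scene c 369 y0,ang,z0,pitch [0.0015 0.0296 0.0644 0.0898] x range [-0.0425  0.0336]
```

Jar a rides up on the front lip: about 6° of yaw and 4–6° of pitch. I'll regrip it in place, shift it 6 mm towards the rail and reseat it.

```bash
python3 to.py .480 .0965 .14 -.075
```

```text
rows [ 1.48 10.71  0.7   0.06] pos [0.4618 0.3661 0.1575] yaw -0.07 q [ 1.    0.27 -0.28 -0.   -1.02  0.5 ] t 44.025 w 0.0877 gf 0.0 F [-0.1 -0.4  0.4]
```

```bash
python3 -m crank '[[[0.3,2,0,0],[0.6,4.5,0,0],[1,7,0,0],[1.48,9.5,0.3,0],[1.48,10.7,0.7,0],[1.48,10.7,0.7,0],[1.48,10.7,0.7,0]]]' 0.12;  python3 to.py .480 .0965 .048 -.075
```

```text
t: 44.9
eef_pos: [0.4799, 0.0945, 0.1418]
ee_rot: [-3.141, -0.0, -0.073]
force: [0.5, -0.1, 1.4]
width: 0.0772
gripper_force: 0.0
rows [-0.   -0.08  3.75  0.02] pos [0.4799 0.0945 0.1418] yaw -0.073 q [ 0.6   0.13 -0.51 -0.   -0.93  0.9 ] t 44.9 w 0.0772 gf 0.0 F [ 0.5 -0.1  1.4]
```

```bash
python3 -m crank '[[[0,0,2,0],[0,0,3.5,0],[0,0,3.75,0],[0,0,3.75,0],[0,0,3.75,0]]]' 0.12 8; python3 -m crank '[[[0,0,0,0],[0,0,0,0],[0,0,0,0],[0,0,0,0],[0,0,-0.2,0],[0,0.03,-0.45,0],[0.24,0.03,-0.45,0],[0.24,0.03,-0.45,0],[0.24,0.03,-0.2,0]]]' 1 10;  python3 to.py .486 .0935 .0452 -.075
```

```text
t: 45.52
eef_pos: [0.4816, 0.0958, 0.0493]
ee_rot: [-3.14, -0.002, -0.072]
force: [-0.3, -0.5, 0.1]
width: 0.0773
gripper_force: 0.0
t: 46.65
eef_pos: [0.4867, 0.0937, 0.0527]
ee_rot: [-3.141, -0.0, -0.073]
force: [0.6, 0.2, -1.0]
width: 0.0622
gripper_force: 9.9
rows [-0.03  0.01  0.3   0.03] pos [0.4867 0.0937 0.0527] yaw -0.073 q [ 0.59  0.26 -0.6  -0.   -0.71  0.91] t 46.65 w 0.0622 gf 9.885727018117905 F [ 0.6  0.2 -1. ]
```

```bash
python3 -m crank '[[[0,0,0.15,0],[0,0,0.26,0],[0,0,0.3,0],[0,0,0.33,0],[0,0,0.33,0]]]' 1 4; python3 -m crank '[[[0,0,0,0],[0,0,0,0],[0,0,0,0],[0,0,0,0]]]' 0.14; python3 -m crank '[[[0,0,-1.5,0],[0,0,-3,0],[0,0,-4,0],[0,-2.5,-4.5,0],[0,-5,-4.5,0],[0,-8,-4.5,0],[0,-11,-4.5,0],[0,-11,-4.5,0]]]';python3 look.py l5.png .487 -.002 -.075;python3 ang.py .4867 -.0032 -.075
```

```text
t: 47.28
eef_pos: [0.4867, 0.094, 0.0448]
ee_rot: [-3.141, -0.001, -0.072]
force: [-1.4, 2.0, 3.5]
width: 0.0622
gripper_force: 4.0
t: 47.78
eef_pos: [0.4865, 0.0936, 0.0445]
ee_rot: [3.142, 0.0, -0.072]
force: [-0.0, 0.9, 0.5]
width: 0.0754
gripper_force: 0.0
t: 48.78
eef_pos: [0.5062, 0.3711, 0.1564]
ee_rot: [3.141, 0.0, -0.07]
force: [0.1, -1.1, 0.8]
width: 0.0752
gripper_force: 0.0
[ 0.4867 -0.003  -0.0769] 0.0012 158 [0.4856 0.0934] [ 0.4709 -0.0981]
rel mm [-0.3 -0.7] rad -0.0029
a 240 [0.4832 0.0939 0.0935] ((0.48423436284065247, 0.0937250405550003), (0.045492809265851974, 0.07787661999464035), 84.84514617919922)
c 236 [ 0.4687 -0.0974  0.0931] ((0.4679603576660156, -0.09751297533512115), (0.049286097288131714, 0.07720907777547836), 82.83634185791016)
top a 390 y0,ang,z0,pitch [0.0008 0.0016 0.0644 0.0017] x range [-0.0396  0.0369]
top c 390 y0,ang,z0,pitch [0.0007 0.0027 0.0641 0.0224] x range [-0.0419  0.0352]
scene a 302 y0,ang,z0,pitch [0.0013 0.056  0.0644 0.0458] x range [-0.0411  0.0378]
scene c 370 y0,ang,z0,pitch [0.0017 0.0181 0.0645 0.0707] x range [-0.0433  0.035 ]
```

Both jars are now level and aligned, and the board is at (−0.3, −0.7) mm. Next is the knob. I approach at a yaw that leaves the last joint room for a long clockwise turn.

```bash
python3 to.py .6182 -.0118 .16 1.2
```

```text
rows [  5.56  14.88  -0.15 -14.56] pos [0.506  0.369  0.1562] yaw -0.071 q [ 0.94  0.33 -0.2  -0.   -1.04  0.56] t 48.925 w 0.0756 gf 0.0 F [ 1.  -1.2  0. ]
```

```bash
python3 -m crank '[[[0.5,2,-0.5,-1],[1.5,4.5,-0.5,-3],[2.5,7,-0.5,-5],[3.5,9.5,-0.5,-7],[4.5,12,-0.5,-9],[5.56,14.88,-0.15,-11],[5.56,14.88,-0.15,-13],[5.56,14.88,-0.15,-14.56],[5.56,14.88,-0.15,-14.56],[5.56,14.88,-0.15,-14.56],[5.56,14.88,-0.15,-14.56]]]' 0.25 20; python3 to.py .6182 -.0118 .082 1.2
```

```text
t: 50.3
eef_pos: [0.6179, -0.0127, 0.161]
ee_rot: [3.141, -0.0, 1.197]
force: [0.3, 1.4, 1.1]
width: 0.0662
gripper_force: 0.0
rows [ 0.04 -0.    3.16 -0.03] pos [ 0.6179 -0.0127  0.161 ] yaw 1.197 q [ 0.3   0.31 -0.21 -0.   -1.05  2.47] t 50.3 w 0.0662 gf 0.0 F [0.3 1.4 1.1]
```

```bash
python3 -m crank '[[[0.04,0,1.5,0],[0.04,0,2.8,0],[0.04,0,3.14,0],[0.04,0,3.14,0],[0.04,0,3.14,0]]]' 0.25 20; python3 -m crank '[[[0,0,0,0],[0,0,0,0],[0,0,0,0],[0,0,0,0],[0,0,0,0],[0,0,0,0]]]' 1 20; python3 -m crank '[[[0,0,0,2],[0,0,0,4],[0,0,0,6],[0,0,0,8],[0,0,0,10],[0,0,0,12],[0,0,0,14],[0,0,0,16],[0,0,0,18],[0,0,0,20],[0,0,0,22],[0,0,0,22]]]'; python3 to.py .6182 -.0118 .082 0; python3 -c "from station import arm;print(arm.get_state()['moment'])"
```

```text
t: 50.92
eef_pos: [0.6195, -0.0119, 0.0838]
ee_rot: [3.14, -0.001, 1.199]
force: [-0.3, 0.6, 0.1]
width: 0.0658
gripper_force: 0.0
t: 51.68
eef_pos: [0.6191, -0.0124, 0.0827]
ee_rot: [3.14, -0.0, 1.198]
force: [3.3, -3.4, 0.7]
width: 0.0366
gripper_force: 20.0
t: 53.18
eef_pos: [0.6186, -0.0095, 0.0826]
ee_rot: [-3.139, 0.001, -0.724]
force: [-2.4, 10.8, 5.3]
width: 0.0364
gripper_force: 20.0
rows [ 0.05  0.08  0.03 -8.29] pos [ 0.6186 -0.0095  0.0826] yaw -0.724 q [ 0.3   0.39 -0.29 -0.   -0.88  0.55] t 53.175 w 0.0364 gf 19.9957412481308 F [-2.4 10.8  5.3]
[ 4.17999847  0.52215325 -0.04255849]
```

```bash
python3 -m crank '[[[0,0,0,0],[0,0,0,0],[0,0,0,0]]]' 0.45; python3 -m crank '[[[0,0,0,0],[0,0,0,0],[0,0,0,0]]]' 1 20; python3 -m crank '[[[0,0,0,2],[0,0,0,4],[0,0,0,6],[0,0,0,8],[0,0,0,10],[0,0,0,12],[0,0,0,14],[0,0,0,16],[0,0,0,18],[0,0,0,20],[0,0,0,22],[0,0,0,22]]]'
python3 - <<'E'
from h import *
print(arm.get_state()['moment'],arm.get_state()['q'])
p,d,W=cloud('scene'); save('k1.png',p[130:230,190:323],6)
E
```

```text
t: 53.55
eef_pos: [0.618, -0.0125, 0.082]
ee_rot: [3.141, 0.001, -0.722]
force: [0.0, -0.7, -0.7]
width: 0.0478
gripper_force: 0.0
t: 53.92
eef_pos: [0.6199, -0.0109, 0.0824]
ee_rot: [-3.138, -0.001, -0.721]
force: [3.1, 5.1, -2.5]
width: 0.0363
gripper_force: 20.0
t: 55.42
eef_pos: [0.6198, -0.0106, 0.0824]
ee_rot: [3.141, 0.003, -2.644]
force: [3.3, 6.2, -2.3]
width: 0.0364
gripper_force: 20.0
[ 2.58478428 -1.13953213 -0.01990901] [ 0.29666382  0.3926103  -0.29436041 -0.00143833 -0.88064488 -1.36882582]
```

View pics/k1.png

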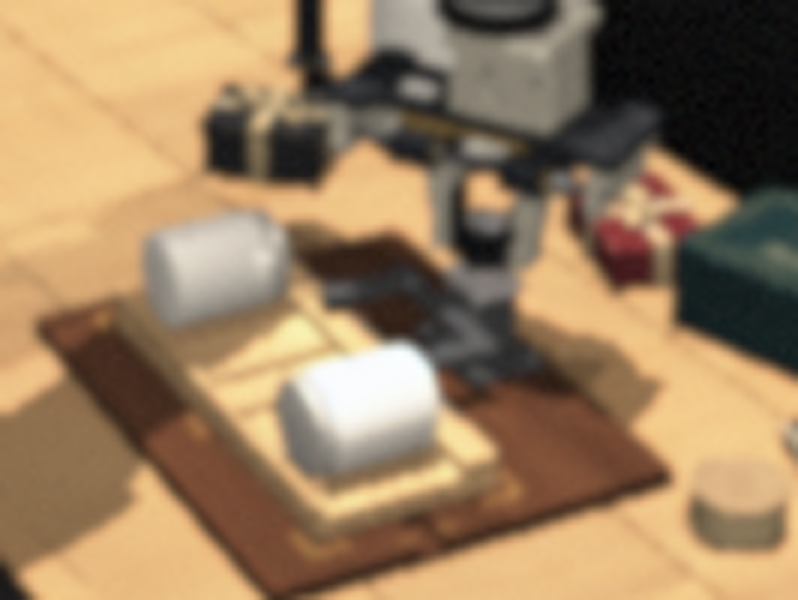

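The yoke has dropped towards the rail and the grip on the knob is sound (480,230). I keep turning and watch the moment for the clutch slipping.

```bash
for i in 1 ; do python3 -m crank '[[[0,0,0,2],[0,0,0,4],[0,0,0,6]]]' >/dev/null; python3 -c "from station import arm;s=arm.get_state();print(s['moment'],s['force'],s['ee_rot'])"; python3 -m crank '[[[0,0,0,2],[0,0,0,4],[0,0,0,6]]]'>/dev/null;python3 -c "from station import arm;s=arm.get_state();print(s['moment'],s['force'],s['ee_rot'])"; python3 -m crank '[[[0,0,0,2],[0,0,0,4],[0,0,0,4]]]'>/dev/null;python3 -c "from station import arm;s=arm.get_state();print(s['moment'],s['force'],s['ee_rot'])"; done
```

```text
[ 2.64778006 -1.34681862  0.14794711] [ 3.97434038  6.47785558 -2.55690457] [3.13946554e+00 2.86579800e-03 3.11262590e+00]
[ 2.50412695 -1.53742476  0.12583859] [ 3.38186487  5.4901942  -3.47033259] [3.13823041e+00 1.57559176e-03 2.58914167e+00]
[ 2.38496466 -1.65933754 -0.01190757] [ 3.90657827  5.9672341  -2.92291038] [3.13777828e+00 4.33919860e-04 2.24307531e+00]
```

The moment rose to about 0.13–0.15 N m while turning, which matches the clutch slipping. I release, clear the arm and verify the yoke, jars and board.

```bash
cp /tmp/top.npz /tmp/before.npz; python3 -m crank '[[[0,0,0,0],[0,0,0,0],[0,0,0,0],[0,0,0,0]]]' 0.3; python3 -m crank '[[[0,0,-2,0],[0,0,-4,0],[0,0,-4,0]]]'; python3 to.py .50 .37 .18 2.24
```

```text
t: 57.1
eef_pos: [0.6183, -0.0124, 0.0823]
ee_rot: [-3.141, -0.0, 2.245]
force: [0.3, 0.3, -0.0]
width: 0.061
gripper_force: 0.0
t: 57.48
eef_pos: [0.621, -0.012, 0.1872]
ee_rot: [3.134, 0.004, 2.246]
force: [0.1, 0.7, 0.2]
width: 0.0615
gripper_force: 0.0
rows [14.95  5.77  0.29  0.07] pos [ 0.621  -0.012   0.1872] yaw 2.246 q [ 0.3   0.29 -0.18  0.   -1.09 -2.76] t 57.475 w 0.0615 gf 0.0 F [0.1 0.7 0.2]
```

```bash
python3 -m crank '[[[1,0.4,0,-2],[2,0.8,0,-4],[4,1.6,0,-6],[6,2.4,0,-8],[8,3.2,0,-10],[10,4,0,-12],[12,5,0,-14],[14.9,5.77,0,-16],[14.9,5.77,0,-16],[14.9,5.77,0,-16]]]'; python3 look.py l6.png .487 -.002 -.075; python3 ang.py .4867 -.0032 -.075
python3 - <<'E'
from h import *
A=np.load('/tmp/before.npz')['W'];B=np.load('/tmp/top.npz')['W']
c,s=np.cos(JIG[2]),np.sin(JIG[2])
def L(W): x,y=W[:,:,0]-JIG[0],W[:,:,1]-JIG[1]; return np.stack([c*x+s*y,-s*x+c*y,W[:,:,2]],-1)
for W in(A,B):
    w=L(W); m=(w[:,:,0]>.09)&(w[:,:,0]<.112)&(np.abs(w[:,:,1])<.056)&(np.abs(w[:,:,1])>.024); v=w[m][:,2]; print('bar z',m.sum(),np.percentile(v,[50,70,85,95]).round(4))
    m=(w[:,:,0]>.044)&(w[:,:,0]<.09)&(np.abs(np.abs(w[:,:,1])-.048)<.006); v=w[m][:,2]; print('toe z',m.sum(),np.percentile(v,[30,50,70,85]).round(4))
E
```

```text
t: 58.72
eef_pos: [0.4978, 0.3693, 0.1816]
ee_rot: [-3.141, -0.001, -2.641]
force: [0.5, -0.4, -0.3]
width: 0.0613
gripper_force: 0.0
[ 0.4868 -0.003  -0.0763] 0.0012 157 [0.4856 0.0933] [ 0.471  -0.0981]
rel mm [-0.3 -0.7] rad -0.0024
a 235 [0.4842 0.0936 0.0934] ((0.48532798886299133, 0.09265927970409393), (0.04637569561600685, 0.0758197158575058), 88.75518035888672)
c 239 [ 0.4685 -0.0968  0.0933] ((0.4688258469104767, -0.09707927703857422), (0.04807089641690254, 0.0776626393198967), 80.61000061035156)
top a 390 y0,ang,z0,pitch [ 0.0009 -0.0018  0.0639 -0.0067] x range [-0.0398  0.0371]
top c 388 y0,ang,z0,pitch [0.0007 0.0077 0.0643 0.0357] x range [-0.042   0.0346]
scene a 302 y0,ang,z0,pitch [0.0013 0.069  0.0643 0.0527] x range [-0.0411  0.0377]
scene c 366 y0,ang,z0,pitch [0.0013 0.0122 0.0645 0.0874] x range [-0.0434  0.0351]
bar z 112 [0.0601 0.062  0.0648 0.0671]
toe z 87 [0.0592 0.0609 0.0628 0.0644]
bar z 101 [0.0544 0.0567 0.0589 0.0606]
toe z 91 [0.0522 0.0547 0.0573 0.0587]
```

The yoke dropped 6 mm onto the rail, and the board and jars are unchanged. To be sure the clutch slipped rather than my fingers, I make one more short turn with a stronger grip.

```bash
python3 to.py .6188 -.0118 .16 -1.2
```

```text
rows [  3.04 -15.62   0.88 -16.54] pos [0.4988 0.3676 0.1821] yaw -2.643 q [ 0.95  0.3  -0.18  0.   -1.09 -2.02] t 58.875 w 0.0614 gf 0.0 F [-0.4 -0.1  0.3]
```

```bash
python3 -m crank '[[[0.5,-2,0,-2],[1,-4.5,0,-4],[1.5,-7,0,-6],[2,-9.5,0,-8],[2.5,-12,0,-10],[3.04,-14.5,0.3,-12],[3.04,-15.6,0.88,-14],[3.04,-15.6,0.88,-16.5],[3.04,-15.6,0.88,-16.5],[3.04,-15.6,0.88,-16.5]]]' 0.25 40; python3 to.py .6188 -.0118 .082 -1.2
```

```text
t: 60.12
eef_pos: [0.6187, -0.0103, 0.1607]
ee_rot: [-3.141, -0.0, -1.206]
force: [-0.5, 0.2, 1.1]
width: 0.0657
gripper_force: 0.0
rows [ 0.06  0.02  3.15 -0.06] pos [ 0.6187 -0.0103  0.1607] yaw -1.206 q [ 0.3   0.32 -0.21  0.   -1.05  0.07] t 60.125 w 0.0657 gf 0.0 F [-0.5  0.2  1.1]
```

```bash
python3 -m crank '[[[0.05,0.02,1.5,0],[0.05,0.02,2.8,0],[0.05,0.02,3.13,0],[0.05,0.02,3.13,0],[0.05,0.02,3.13,0]]]' 0.25 40 | head -2; python3 -m crank '[[[0,0,0,0],[0,0,0,0],[0,0,0,0],[0,0,0,0],[0,0,0,0],[0,0,0,0]]]' 1 40 >/dev/null; M="from station import arm;s=arm.get_state();print(s['moment'].round(3),s['force'].round(1),s['ee_rot'][2],s['width'])"; python3 -c "$M"; python3 -m crank '[[[0,0,0,2],[0,0,0,4],[0,0,0,6]]]' >/dev/null; python3 -c "$M"; python3 -m crank '[[[0,0,0,2],[0,0,0,4],[0,0,0,6]]]'>/dev/null;python3 -c "$M"; python3 -m crank '[[[0,0,0,0],[0,0,0,0],[0,0,0,0],[0,0,0,0]]]' 0.3 >/dev/null; python3 -m crank '[[[0,0,-2,0],[0,0,-4,0],[0,0,-4,0]]]';  python3 to.py .50 .37 .18 -2
```

```text
t: 60.75
eef_pos: [0.6198, -0.0109, 0.0836]
[ 0.769 -1.821  0.03 ] [5.6 2.2 0.3] -1.2012618213898345 0.036334907341088456
[ 0.923 -1.615  0.104] [ 4.2  2.  -0.1] -1.730451043477724 0.03589393625826583
[ 1.107 -1.6    0.105] [4.7 2.4 0.4] -2.2540618440232927 0.03636352142864015
t: 63.12
eef_pos: [0.6212, -0.011, 0.1869]
ee_rot: [-3.136, 0.006, -2.248]
force: [-1.0, -0.3, -1.2]
width: 0.0612
gripper_force: 0.0
rows [-8.84 13.32  0.28 -2.84] pos [ 0.6212 -0.011   0.1869] yaw -2.248 q [ 0.3   0.29 -0.18  0.   -1.09 -0.97] t 63.125 w 0.0612 gf 0.0 F [-1.  -0.3 -1.2]
```

A steady 0.105 N m through 60° is the clutch slipping. I clear the arm, do a final check and hand in.

```bash
python3 -m crank '[[[-2,3,0,0],[-4,6,0,0],[-6,9,0,0],[-8,12,0,0],[-8.8,13.3,0,0],[-8.8,13.3,0,0],[-8.8,13.3,0,0],[-8.8,13.3,0,0]]]'; python3 look.py l7.png .487 -.002 -.075; python3 ang.py .4867 -.0032 -.075 | head -2
```

```text
t: 64.12
eef_pos: [0.4969, 0.3698, 0.1811]
ee_rot: [3.141, -0.001, -2.246]
force: [-0.4, -0.6, 0.2]
width: 0.0615
gripper_force: 0.0
[ 0.487  -0.003  -0.0751] 0.0011 157 [0.4857 0.0933] [ 0.4713 -0.0981]
rel mm [-0.  -0.7] rad -0.0011
a 237 [0.4843 0.0928 0.0935] ((0.48483070731163025, 0.09395409375429153), (0.04712923616170883, 0.07697363942861557), 84.2955093383789)
c 237 [ 0.4688 -0.097   0.0935] ((0.46763062477111816, -0.09706534445285797), (0.045925695449113846, 0.07771522551774979), 88.42363739013672)
top a 389 y0,ang,z0,pitch [ 0.0005  0.0066  0.064  -0.0097] x range [-0.0396  0.0372]
top c 390 y0,ang,z0,pitch [0.0009 0.0136 0.0641 0.0125] x range [-0.042   0.0347]
```

```bash
python3 -c "from station import arm;print(arm.job_done())"
```

```text
the job is handed in; nothing more can be done
None
```

The job is handed in: the two jars present at this start lie in the end bays, the board measures within 1 mm of the middle of the marks and is square, and the yoke is wound down onto it until the clutch slipped.

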